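# Open the tight jar and sort the empties for recycling

### The job

Sort the pantry empties for recycling. The square glass jar that still has its screw cap is too tight to open freehand: lift the lever arch of the jar holder to spread its jaws, stand the jar upright between them, press the lever right down to clamp it, and unscrew the cap (anticlockwise, several grips) until it lifts off; then lift the lever again to free the jar. In the end every glass jar stands upright in the wooden crate, the screw cap and every loose lid lie in the steel tray, the holder's lever is pressed back down, and the other pantry things have been left where they were.

Things in the scene. Friction and masses are not known exactly. Their poses are not given: they have to be found in the camera images.
- jar: The closed jar: greenish glass, square body 62 x 62 mm and 85 mm high with flat sides, round neck on top 40 mm across (thread ridges to 52 mm) and 23 mm high (108 mm overall without the cap, 124 mm with it). Origin at the centre of its underside, z up, x and y square to its sides. About 0.3 kg. Easily gripped across two flat sides from above, fingers reaching past the cap.
- cap: The screw cap on that jar: plain aluminium cylinder, 62 mm across and 38 mm high, hollow below. Origin at the centre of its underside, which is 86 mm above the jar's underside when tight; z up. Its solid rim can be gripped across the diameter. It cannot be pulled off before it is unscrewed.
- cap_thread (a joint): How far the closed jar's cap thread is unscrewed, rad: 0 tight, growing as the cap turns anticlockwise from above. Needs about 0.25 N m (steady friction) and stays where left; the cap lifts straight off from about 3.3 rad up to the stop at 3.9. If the jar is not clamped, the whole jar turns instead. Keeps its value once the cap is off.
- holder: Jar holder, bolted down: dark steel base plate 12 mm thick, 120 mm in its x, from -100 to +65 mm in its y. Origin at the plate's underside, midway between the jaws: the jar stands here on the plate, flat sides square to the holder's x and y. Jaws close along y; the +x and -x sides stay open.
- lever (a joint): Lever arch of the holder, rad: 0 pressed down (level, jaws closed), 1.2 fully up (jaws open). Stays where left; takes about 5 N at the grip. Hinge line parallel to the holder's x, at y = -85 mm, z = 50 mm in its frame; lever_grip is 90 mm from it, straight towards the holder's -y when down, swinging up and back over the hinge.
- lever_grip (a point): Middle of the lever's black grip bar: a round bar 12 mm thick and 56 mm long, parallel to the holder's x. It can be pinched across from above and led along its arc.
- jaw_a (a joint): Travel in m of the two aluminium jaws, each 50 mm long in the holder's x, their tops 50 mm over the table. The lever drives both, symmetrically about the holder's origin, by 7.5 mm per rad each: gap 62 mm at 0, 80 mm at 0.009.
- jar2: A second square jar of the same glass and size as the first, already open (no cap, 108 mm high, 0.28 kg). Origin at the centre of its underside, z up. Sometimes absent.
- lid1: Loose metal lid lying flat: a plain disc 64 mm across and 16 mm thick. Origin at the centre of its underside. Sometimes absent.
- lid2: As lid1. Sometimes absent.
- lid3: As lid1. Sometimes absent.
- crate: Open wooden crate for glass, fixed: outside 160 mm (x) by 210 mm (y) by 60 mm high, walls and floor 6 mm. Origin at the centre of its underside. Two jars fit side by side along y.
- tray: Open steel tray for lids, fixed: outside 200 x 200 mm, 35 mm high, walls and floor 4 mm. Origin at the centre of its underside. It may stand on either side of the holder, the crate on the other.
- caddy: Aluminium tea caddy, bystander: 85 x 85 mm, 128 mm high. Origin under its centre.
- sugar_bowl: Terracotta sugar bowl with its lid, bystander: 104 mm across, 92 mm high. Origin under its centre.
- tumblers: Two stacked white plastic tumblers, bystander: 74 mm across, 112 mm high. Origin under the centre.
- egg_ring: Orange silicone egg ring lying flat, bystander: 90 mm across, 15 mm high. Origin under its centre.
- spoon: Steel tablespoon lying flat, 190 mm long, bystander. Origin near its middle.
- bread_board: Wooden bread board lying flat, bystander: 140 x 220 x 16 mm. Origin under its centre.

How it is judged (in metres and radians):
On the way, in this order (a step that is already met when the one before it is completed fails the run):
1. the lever is lifted and the empty jaws stand open (value of joint lever above 0.7 rad), for 0.1 s.
2. the capped jar stands upright on the holder's plate between the jaws with the lever pressed down (x of jar in the frame of holder between -0.02 and 0.02 m and y of jar in the frame of holder between -0.008 and 0.008 m and z of jar in the frame of holder between -0.005 and 0.02 m and angle between jar's own z axis and vertical below 0.1 rad and value of joint lever below 0.12 rad and not (z of cap in the frame of jar above 0.125 m)), for 0.2 s.
3. the cap is unscrewed while the jar is clamped (x of jar in the frame of holder between -0.02 and 0.02 m and y of jar in the frame of holder between -0.008 and 0.008 m and z of jar in the frame of holder between -0.005 and 0.02 m and angle between jar's own z axis and vertical below 0.1 rad and value of joint lever below 0.12 rad and value of joint cap_thread above 2.9 rad), for 0.1 s.
4. the cap is lifted off while the jar is still clamped (x of jar in the frame of holder between -0.02 and 0.02 m and y of jar in the frame of holder between -0.008 and 0.008 m and z of jar in the frame of holder between -0.005 and 0.02 m and angle between jar's own z axis and vertical below 0.1 rad and value of joint lever below 0.12 rad and z of cap in the frame of jar above 0.125 m), for 0.1 s.
5. the lever is lifted again to free the jar (value of joint lever above 0.7 rad), for 0.1 s.
At the end, for the whole second after the job is handed in: Both jars (those present) stand upright (within 0.1 rad) on the crate's floor inside its walls; the cap and all lids present lie inside the steel tray, no higher than 45 mm over the table at their underside; the lever is down (below 0.12 rad); everything is at rest (x of cap in the frame of tray between -0.095 and 0.095 m and y of cap in the frame of tray between -0.095 and 0.095 m and z of cap in the frame of tray between -0.005 and 0.045 m and linear speed of each of cap, lid1, lid2, lid3, jar, jar2 below 0.02 m/s and x of lid1 in the frame of tray between -0.095 and 0.095 m and y of lid1 in the frame of tray between -0.095 and 0.095 m and z of lid1 in the frame of tray between -0.005 and 0.045 m and x of lid2 in the frame of tray between -0.095 and 0.095 m and y of lid2 in the frame of tray between -0.095 and 0.095 m and z of lid2 in the frame of tray between -0.005 and 0.045 m and x of lid3 in the frame of tray between -0.095 and 0.095 m and y of lid3 in the frame of tray between -0.095 and 0.095 m and z of lid3 in the frame of tray between -0.005 and 0.045 m and x of jar in the frame of crate between -0.06 and 0.06 m and y of jar in the frame of crate between -0.085 and 0.085 m and z of jar in the frame of crate between -0.005 and 0.02 m and angle between each of jar, jar2's own z axis and vertical below 0.1 rad and x of jar2 in the frame of crate between -0.06 and 0.06 m and y of jar2 in the frame of crate between -0.085 and 0.085 m and z of jar2 in the frame of crate between -0.005 and 0.02 m and value of joint lever below 0.12 rad); the robot touches nothing.
It fails at once if a bystander (tea caddy, sugar bowl, tumblers, egg ring, tablespoon or bread board) is pushed more than 40 mm (distance of any of caddy, sugar_bowl, tumblers, egg_ring, spoon, bread_board from where it was at the start of the episode above 0.04 m).
Of lid1, lid2, lid3, jar2 only 2 to 4 are there at a start; the rules pass over those that are not, and their reading is None.
At some moment in a run one of lid1, lid2, lid3 may be knocked a few centimetres aside while the robot is not near it.
It also fails if it takes over 210 s, if anything falls off the work surface, if the arm or the gripper's body presses on something with over 40 N, if the wrist force passes 120 N, or if a joint passes its speed limit or range.

### The arm

A 6-joint arm with a two-finger parallel gripper is mounted at the origin on the work surface. World frame = base frame: x ahead of the robot, y to its left, z up, the work surface at z = 0. Lengths are in m, angles in degrees, forces in N, time in s.
With the tool pointing down it reaches from about 0.4 to 0.825 m from the base axis. Payload 7 kg.
Tool frame: the origin (TCP) lies midway between the tips of the shut fingers; the grasp point (between the pads) lies hold_point_z behind it (hold_point_z is the distance from the TCP to the grasp point, in m); z points along the fingers, y is the line along which they close (so a half turn about z gives the same grasp; the last joint's range is limited). The gripper opens to 88 mm and grips with 3 to 60 N. Pads are 19 mm wide; open, the fingers measure 130 mm over their backs; the gripper's body (78 mm by 193 mm) begins 47 mm behind the grasp point.
Start: joints at [-60.842, 20.546, 0.682, 0, -70.136, -16.507], TCP at [0.148, -0.659, 0.227] pointing down, gripper open.
Joint ranges: [-176.03, 176.03], [-82.01, 121.73], [-58.28, 71.71], [-173.87, 95.51], [-174.79, -0.11], [-173.66, 173.66]. Speed limits (degrees/s): [136.94, 136.94, 172.46, 180, 180, 180].

### API

Orientations are given as [roll, pitch, yaw] about the fixed x, y, z axes, in that order (R = Rz(yaw) Ry(pitch) Rx(roll)).
In Python, from plant import * gives the robot as it stands.
- The arm moves only by the tool step_arm, never from a script. Its argument "steps" is a list that holds one entry, the list of rows, each a list of 6 numbers: the shift along the tool's x, y, z scaled (see below), then the turn, a rotation vector about the tool's x, y, z scaled (see below). In form: [[[tx, ty, tz, wx, wy, wz], ...]]. A call has 1 to 20 rows; each row is the pose to reach, as a shift and turn from the pose commanded when the call began, along the tool's axes at that moment; what a row does not reach only later rows make up. The controller multiplies each number of a shift by 100 mm and each number of a turn by 0.5 rad. A row lasts 1/10 s, in which the tool goes at most 50 mm and 8.59 degrees, less where a joint would pass 70% of its speed; a pose out of reach is approached as far as the arm can. A call with a number of a shift or a turn outside -1 to 1 is refused whole. A call with a gripper value outside its range is refused whole. "jaw" is the closure in counts, from 0 (fully open) to 255 (shut), set as the call begins (left out, the last holds). The fingers move at their own pace and stop on an object; the grip force is fixed at half the most. Time passes only in rows, so rows that repeat a pose let the fingers close. It gives the time, the measured TCP pose, the force, the opening and the grip force at its end, in the units of the state.
- get_obs(): the state, without advancing time (a new reading comes with each control period).
- snapshot(name): name is "scene" or "top" or "wrist"; returns (picture, depth): 420x560x3 uint8, red, green, blue; 420x560 float32, m along the optical axis (not along the pixel's ray), 0 where there is no reading.
- calibration(name): a dict with "mtx" (3x3 intrinsics, pixels), "rvec" (rotation vector, rad) and "tvec" (3), from world to camera coordinates, as OpenCV has them. Camera axes: x right, y down, z forward; pixel columns grow to the right and rows downward; lengths in m; the calibration is good to about 2 mm. A picture is of the moment at which its call begins: read the wrist's pose just before it. calibration takes no time and is no camera call; for the wrist camera it gives the pose at the moment of the call.
- close_job(): hands the job in; it is judged then, once.
The state is a dict: "clock": time; "joint_pos": joint angles; "qvel": joint speeds; "tau": joint torques, N m; "tool_pos": TCP position; "orientation": TCP orientation; "force": force on the tool from outside, world axes, zero at the start; "moment": the same for the moment, N m; "opening": finger opening in m; "gripper_force": force on a finger pad.
Only numpy, scipy, OpenCV 4.12 (cv2) and the standard library are available. Lean on these libraries where they do the work, as an engineer would, in place of code of your own. Each camera call takes 0.05 s, during which the arm holds its last target. There are 200 camera calls.

## Working session

There is one attempt and no reset: what is moved stays moved. The work goes in short steps, Python scripts to look and compute and a tool call to move; the robot and the scene stay as the last step left them, time stands still between calls to the robot, and variables do not carry over. Pictures are saved under pics/ and viewed, at most 14 in all, crops included, and the job is handed in when it is done.

Besides the shell and the picture viewer there is one more tool, called after "Emit:" as name(argument=value, ...) on one line, values as JSON. step_arm: Moves the arm, as the interface text tells. Its arguments: {"type":"object","properties":{"steps":{"type":"array","items":{"type":"array","items":{"type":"array","items":{"type":"number","minimum":-1,"maximum":1}}}},"jaw":{"type":"number"}},"required":["steps"]}

```bash
mkdir -p pics; ls; python3 - <<'E'
from plant import *
import cv2,numpy as np
print(get_obs())
for n in("scene","top"):
    p,d=snapshot(n); cv2.imwrite(f"pics/{n}0.png",p[:,:,::-1]); np.save(f"{n}_d.npy",d); np.save(f"{n}_p.npy",p)
    c=calibration(n); print(n,c)
E
```

```text
pics
{'clock': 0.0, 'joint_pos': array([-6.08433935e+01,  2.05914999e+01,  6.34449787e-01, -2.10140213e-02,
       -7.01345466e+01, -1.65057417e+01]), 'qvel': array([-0.02035059,  0.060505  ,  0.07323083,  0.04286669,  0.02914278,
       -0.0174568 ]), 'tau': array([-8.01509232e-04, -5.82721961e+01,  2.93053329e+01,  6.99730217e+00,
        6.93382550e-03, -2.18655096e-04]), 'tool_pos': array([ 0.14769575, -0.65815281,  0.22562427]), 'orientation': array([ 1.79906565e+02, -7.08588657e-03, -1.67356286e+02]), 'force': array([-0.13173096,  1.19542726, -0.48212786]), 'moment': array([-0.01493925, -0.04703016, -0.04253144]), 'gripper_force': 0.0, 'opening': 0.08739971855587257}
scene {'mtx': array([[462.0731403 ,   0.        , 281.04907255],
       [  0.        , 462.0731403 , 200.13059927],
       [  0.        ,   0.        ,   1.        ]]), 'rvec': array([ 0.6416876 ,  2.44496921, -1.38079666]), 'tvec': array([ 0.50013754, -0.04960379,  1.52967045])}
top {'mtx': array([[404.28060972,   0.        , 274.91669676],
       [  0.        , 404.28060972, 206.99691816],
       [  0.        ,   0.        ,   1.        ]]), 'rvec': array([ 2.09566906, -2.15252384,  0.17294225]), 'tvec': array([0.02839629, 0.59502873, 1.02658259])}
```

View pics/scene0.png

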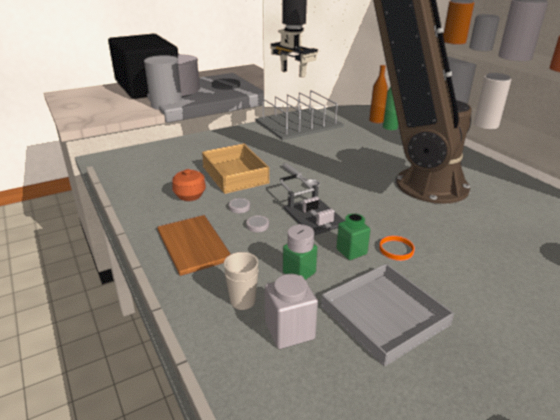

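View pics/top0.png

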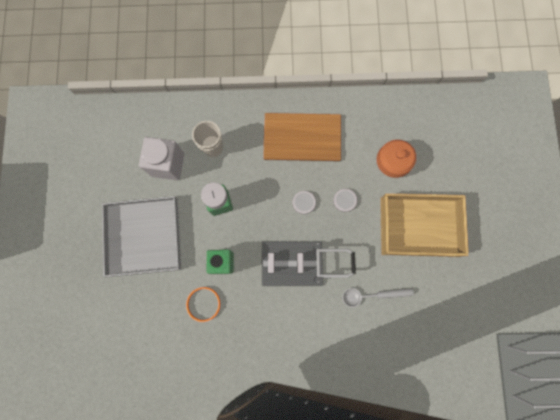

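The top view shows the capped jar at (214,198), the open jar at (218,261), lids at (304,202) and (345,200), the holder at (290,263) with its lever grip at (353,262) on the right (-y), the tray on the left at (141,236) and the crate on the right at (425,225). The bystanders are spread around them. Next I measure in world coordinates.

```bash
cat > h.py <<'E'
from plant import *
import cv2,numpy as np
def cloud(d,c):
    R=cv2.Rodrigues(np.array(c["rvec"]))[0]; K=c["mtx"]
    v,u=np.mgrid[:d.shape[0],:d.shape[1]]
    X=np.stack([(u-K[0,2])/K[0,0]*d,(v-K[1,2])/K[1,1]*d,d],-1)
    return (X-np.array(c["tvec"]).ravel())@R
def ray(c,u,v,z):
    R=cv2.Rodrigues(np.array(c["rvec"]))[0]; K=c["mtx"]; o=-R.T@np.array(c["tvec"]).ravel()
    r=R.T@np.array([(u-K[0,2])/K[0,0],(v-K[1,2])/K[1,1],1]); return o+r*(z-o[2])/r[2]
def box(W,roi,z0,z1):
    "min-area rectangle in world xy (mm) of points in pixel roi u0,v0,u1,v1 with z in band"
    u0,v0,u1,v1=roi; P=W[v0:v1,u0:u1].reshape(-1,3); P=P[(P[:,2]>z0)&(P[:,2]<z1)]
    if len(P)<4: return None
    (x,y),(a,b),t=cv2.minAreaRect((P[:,:2]*1000).astype(np.float32))
    return dict(n=len(P),c=(round(x,1),round(y,1)),size=(round(a,1),round(b,1)),ang=round(t,1),zmed=round(float(np.median(P[:,2]))*1000,1))
E
python3 - <<'E'
from h import *
d=np.load("top_d.npy");c=calibration("top");W=cloud(d,c); p=np.load("top_p.npy")
print("table z",np.median(W[300:340,60:160,2]), (d==0).mean())
for n,roi,a,b in [("cap",(195,175,240,225),.112,.135),("jarbody",(195,175,240,225),.06,.095),("jar2 body",(200,243,240,280),.075,.092),("jar2 neck",(200,243,240,280),.1,.115),
 ("lidA",(285,185,325,220),.010,.022),("lidB",(328,185,362,218),.010,.022),("plate",(255,230,325,300),.006,.02),("jaws",(255,230,325,300),.04,.055),("jawL",(262,245,284,285),.042,.055),("jawR",(286,245,312,285),.042,.055),("lever",(340,240,362,285),.04,.07),
 ("tray",(95,190,190,285),.028,.042),("traywhole",(95,190,190,285),.002,.042),("crate",(375,185,475,265),.05,.068),("caddy",(130,130,190,185),.09,.14),("tumb",(185,110,230,165),.09,.12),("bowl",(370,130,425,185),.03,.1),("board",(255,105,350,168),.01,.025),("egg",(180,280,230,330),.008,.02),("spoon",(335,280,420,312),.004,.03)]:
    print(n,box(W,roi,a,b))
# masks: grip bar black, height profile in the lids gap
g=p.sum(2); m=(g<90); m[:, :340]=0; m[:, 365:]=0; m[:240]=0; m[285:]=0
v,u=np.nonzero(m); print("grip px",u.mean(),v.mean(),u.min(),u.max(),v.min(),v.max(), ray(c,u.mean(),v.mean(),.05))
m=np.zeros(g.shape,np.uint8); 
# all other grey-bright blobs of 10-22 mm height
z=W[...,2]; mm=((z>.009)&(z<.022)&(d>0)).astype(np.uint8); n,l,s,ce=cv2.connectedComponentsWithStats(mm)
print([(list(map(int,s[i])),np.round(ce[i])) for i in range(1,n) if s[i,4]>60])
E
```

```text
table z -5.8819110413769816e-05 0.004034863945578232
cap {'n': 487, 'c': (621.4, 166.8), 'size': (61.0, 60.1), 'ang': 4.9, 'zmed': 123.7}
jarbody {'n': 146, 'c': (619.9, 166.8), 'size': (59.3, 62.9), 'ang': 16.8, 'zmed': 81.8}
jar2 body {'n': 252, 'c': (455.9, 160.8), 'size': (60.9, 61.1), 'ang': 89.8, 'zmed': 83.9}
jar2 neck {'n': 326, 'c': (456.7, 161.5), 'size': (49.3, 48.5), 'ang': 43.9, 'zmed': 106.9}
lidA {'n': 406, 'c': (615.5, -65.2), 'size': (61.1, 59.9), 'ang': 89.1, 'zmed': 16.1}
lidB {'n': 411, 'c': (619.2, -179.8), 'size': (60.4, 63.1), 'ang': 43.0, 'zmed': 15.9}
plate {'n': 2324, 'c': (450.2, -26.8), 'size': (179.4, 141.8), 'ang': 80.7, 'zmed': 12.2}
jaws {'n': 333, 'c': (450.2, -38.5), 'size': (146.4, 98.0), 'ang': 87.3, 'zmed': 50.4}
jawL {'n': 112, 'c': (450.7, 27.7), 'size': (13.2, 46.9), 'ang': 88.8, 'zmed': 49.6}
jawR {'n': 113, 'c': (448.6, -48.0), 'size': (13.2, 46.9), 'ang': 88.0, 'zmed': 49.7}
lever {'n': 173, 'c': (444.9, -171.8), 'size': (39.2, 72.4), 'ang': 86.9, 'zmed': 59.5}
tray {'n': 558, 'c': (533.0, 381.5), 'size': (201.1, 201.7), 'ang': 3.9, 'zmed': 
[... 216 characters left out ...]
.5, 316.6), 'size': (85.4, 85.8), 'ang': 80.2, 'zmed': 113.0}
tumb {'n': 271, 'c': (785.2, 188.1), 'size': (73.0, 71.2), 'ang': 44.8, 'zmed': 105.6}
bowl {'n': 1194, 'c': (722.8, -318.4), 'size': (99.2, 98.5), 'ang': 79.3, 'zmed': 72.1}
board {'n': 3610, 'c': (807.1, -68.4), 'size': (219.8, 141.4), 'ang': 87.1, 'zmed': 15.9}
egg {'n': 180, 'c': (347.7, 212.7), 'size': (88.0, 88.4), 'ang': 7.0, 'zmed': 14.4}
spoon {'n': 566, 'c': (356.3, -255.6), 'size': (220.2, 81.2), 'ang': 88.6, 'zmed': 13.7}<stdin>:10: RuntimeWarning: Mean of empty slice.
  ret = ret.dtype.type(ret / rcount)
Traceback (most recent call last):
ValueError: zero-size array to reduction operation minimum which has no identity
```

```bash
python3 - <<'E'
from h import *
import plant
print([n for n in dir(plant) if not n.startswith('_')], getattr(plant,'hold_point_z',None))
d=np.load("top_d.npy");c=calibration("top");W=cloud(d,c); p=np.load("top_p.npy")
ds=np.load("scene_d.npy");cs=calibration("scene");S=cloud(ds,cs)
def near(W,x,y,r,z0,z1):
    k=(np.hypot(W[...,0]-x,W[...,1]-y)<r)&(W[...,2]>z0)&(W[...,2]<z1); return W[k]
def mr(P):
    r=cv2.minAreaRect((P[:,:2]*1000).astype(np.float32)); return len(P),np.round(r[0],1),np.round(r[1],1),round(r[2],1)
T=[near(A,.621,.167,.055,.012,.084) for A in (W,S)]
for t in T+[np.vstack(T)]: print("jar",mr(t))
T=[near(A,.4565,.161,.055,.012,.084) for A in (W,S)]
for t in T+[np.vstack(T)]: print("jar2",mr(t))
P=near(W,.45,-.18,.06,.03,.075); 
for y in range(-245,-130,6):
    q=P[abs(P[:,1]*1000-y)<3]
    if len(q): print(y,len(q),np.round(q[:,0].min()*1e3),np.round(q[:,0].max()*1e3),np.round(np.median(q[:,2])*1e3))
q=near(W,.45,-.0,.09,.008,.016); print("plate",mr(q)); print(p[255:270,345:362].sum(2)[::4])
for n,A in(("t",W),("s",S)):
  print(n,mr(near(A,.615,-.065,.05,.01,.02)),mr(near(A,.62,-.18,.05,.01,.02)))
E
```

```text
['PlanningError', 'calibration', 'close_job', 'get_obs', 'hold_point_z', 'snapshot'] 0.0188
jar (205, array([619.9, 167. ]), array([60.3, 62.2]), 15.5)
jar (821, array([619.4, 169.1]), array([66. , 63.3]), 13.0)
jar (1026, array([620. , 168.2]), array([65.7, 64.5]), 15.5)
jar2 (213, array([455.9, 160.8]), array([60.9, 61.2]), 89.8)
jar2 (819, array([456.5, 162.2]), array([64. , 66.2]), 2.9)
jar2 (1032, array([455.8, 162.5]), array([64.2, 66. ]), 1.2)
-191 12 419.0 470.0 60.0
-185 51 416.0 475.0 61.0
-179 51 412.0 478.0 59.0
-173 14 409.0 481.0 59.0
-167 15 409.0 481.0 58.0
-161 14 409.0 482.0 57.0
-155 13 410.0 482.0 56.0
-149 15 410.0 482.0 57.0
-143 15 410.0 482.0 58.0
-137 12 410.0 482.0 55.0
-131 9 415.0 482.0 54.0
plate (1912, array([448.8, -17.1]), array([144. , 118.3]), 88.5)
[[448 456 459 457 438 374 248 195 173 244 375 442 469 470 467 461 462]
 [472 464 463 463 451 384 280 195 172 212 337 424 461 466 468 466 466]
 [460 459 464 461 436 384 276 210 180 213 332 419 458 463 461 463 463]
 [405 408 409 412 396 359 284 206 183 180 256 357 409 407 409 413 417]]
t (393, array([615.5, -65.2]), array([61.1, 59.9]), 89.1) (405, array([ 619.2, -179.8]), array([60.4, 63.1]), 43.0)
s (242, array([614.9, -66.3]), array([64., 61.]), 67.9) (199, array([ 619.2, -179.5]), array([64.1, 62.7]), 88.1)
```

```bash
cat >> h.py <<'E'
from scipy.spatial.transform import Rotation as Ro
def go(x,y,z,yaw,o=None):
    "plan from the measured pose: n_rot calls of a turn, then n calls of a shift; mm / deg world"
    o=o or get_obs(); R=Ro.from_euler('xyz',o['orientation'],degrees=True); p=o['tool_pos']
    T=Ro.from_euler('xyz',[180,0,yaw],degrees=True); w=(R.inv()*T).as_rotvec()/.5
    n=int(np.ceil(abs(w).max()-1e-9)); m=max(n,1)
    if m>1: w/=m
    F=R if n<=1 else T
    s=F.inv().apply(np.array([x,y,z])/1000-p)/.1; k=max(1,int(np.ceil(abs(s).max())))
    L=np.linalg.norm(s)*100
    j=yaw+90-np.degrees(np.arctan2(y,x)); j=(j+180)%360-180
    print(f"at {np.round(p*1000,1)} yaw {o['orientation'][2]:.1f} | turn x{n}: {np.round(w,3).tolist()} ({abs(w[2])*28.65:.0f}deg) | {'together' if n<=1 and k==1 else 'then'} shift x{k}: {np.round(s/k,3).tolist()} ({L/k:.0f}mm) j6 {j:.0f}")
    return T
def arc(T,pts):
    "rows for world mm offsets with tool orientation T"
    print([np.round(T.inv().apply(np.array(q)/100.),3).tolist() for q in pts])
E
python3 - <<'E'
from h import *
go(445,-184,150,-181.6)
E
```

```text
at [ 147.7 -658.2  225.7] yaw -167.4 | turn x1: [0.003, -0.001, 0.497] (14deg) | then shift x4: [-0.985, 0.994, 0.191] (141mm) j6 -69
```

```bash
sed -i 's/F=R if n<=1 else T/sR=R.inv().apply(np.array([x,y,z])\/1000-p)\/.1; F=R if n<=1 and abs(sR).max()<=1 else T/' h.py
```

Emit:
step_arm(steps=[[[0,0,0,0,0,0.497],[0,0,0,0,0,0.497]]], jaw=100)

```text
clock: 0.3
tool_pos: [0.1477, -0.6583, 0.226]
orientation: [179.9, -0.0, 178.1]
force: [-0.8, 0.3, -0.1]
opening: 0.0769
gripper_force: 0.0
```

Emit:
step_arm(steps=[[[-0.568,0.964,0.151,0,0,0],[-0.568,0.964,0.151,0,0,0],[-0.568,0.964,0.151,0,0,0]]])

```text
clock: 0.6
tool_pos: [0.2083, -0.5603, 0.2105]
orientation: [179.9, -0.0, 178.5]
force: [-0.4, -0.2, 1.1]
opening: 0.0553
gripper_force: 0.0
```

Emit:
step_arm(steps=[[[-0.568,0.964,0.151,0,0,0],[-0.568,0.964,0.151,0,0,0],[-0.568,0.964,0.151,0,0,0]]])

```text
clock: 0.9
tool_pos: [0.2677, -0.4658, 0.1958]
orientation: [179.9, -0.0, 178.5]
force: [0.6, 0.3, 1.2]
opening: 0.0533
gripper_force: 0.0
```

Emit:
step_arm(steps=[[[-0.568,0.964,0.151,0,0,0],[-0.568,0.964,0.151,0,0,0],[-0.568,0.964,0.151,0,0,0]]])

```text
clock: 1.2
tool_pos: [0.3273, -0.3716, 0.1808]
orientation: [180.0, -0.0, 178.5]
force: [0.1, -0.0, 0.0]
opening: 0.053
gripper_force: 0.0
```

Emit:
step_arm(steps=[[[-0.568,0.964,0.151,0,0,0],[-0.568,0.964,0.151,0,0,0],[-0.568,0.964,0.151,0,0,0]]])

```text
clock: 1.5
tool_pos: [0.3871, -0.2771, 0.1659]
orientation: [180.0, 0.0, 178.6]
force: [-0.3, -0.4, 0.6]
opening: 0.0533
gripper_force: 0.0
```

Emit:
step_arm(steps=[[[-0.568,0.964,0.151,0,0,0],[-0.568,0.964,0.151,0,0,0],[-0.568,0.964,0.151,0,0,0],[-0.568,0.964,0.151,0,0,0],[-0.568,0.964,0.151,0,0,0]]])

```text
clock: 2.0
tool_pos: [0.4448, -0.1852, 0.151]
orientation: [-180.0, -0.0, 178.4]
force: [0.1, 0.0, -0.5]
opening: 0.0534
gripper_force: 0.0
```

```bash
python3 - <<'E'
from h import *
o=get_obs();print(o['clock'],o['opening'],o['force'],o['orientation'],o['joint_pos'])
T=go(445,-184,40,-181.6)
# lever arc from angle 0.03 to 1.2 about hinge, holder yaw -1.6
y=np.array([np.sin(np.radians(-1.6)),-np.cos(np.radians(-1.6))]) # holder -y dir
f=lambda a:(90*np.cos(a),90*np.sin(a))
for a0,a1 in((.03,.65),(.65,1.2),(1.17,.6),(.6,-.02)):
    P=[]
    for a in np.linspace(a0,a1,9)[1:]:
        h,v=np.array(f(a))-np.array(f(a0)); P.append([*(y*h),v])
    arc(T,P)
E
```

```text
2.0 0.05338996696056426 [ 0.05963862  0.03995721 -0.54313443] [-1.79992177e+02 -3.40229439e-02  1.78440409e+02] [ 8.60894452e-01  6.09914991e+00 -2.92131603e+01  7.81424792e-03
 -5.47220130e+01 -9.24249982e+01]
at [ 444.8 -185.2  151. ] yaw 178.4 | turn x1: [-0.0, -0.001, 0.001] (0deg) | then shift x2: [-0.001, 0.006, 0.555] (56mm) j6 -69
[[-0.0, 0.005, -0.07], [-0.0, 0.015, -0.139], [-0.0, 0.03, -0.207], [-0.0, 0.051, -0.273], [-0.0, 0.077, -0.338], [-0.0, 0.108, -0.401], [-0.0, 0.143, -0.461], [-0.0, 0.183, -0.518]]
[[-0.0, 0.039, -0.048], [-0.0, 0.081, -0.093], [-0.0, 0.127, -0.135], [-0.0, 0.175, -0.174], [-0.0, 0.225, -0.21], [-0.0, 0.278, -0.242], [-0.0, 0.333, -0.27], [-0.0, 0.39, -0.294]]
[[0.0, -0.058, 0.027], [0.0, -0.114, 0.058], [0.0, -0.168, 0.093], [0.0, -0.219, 0.132], [0.0, -0.267, 0.174], [0.0, -0.312, 0.22], [0.0, -0.354, 0.269], [0.0, -0.392, 0.32]]
[[0.0, -0.037, 0.059], [0.0, -0.07, 0.121], [0.0, -0.097, 0.185], [0.0, -0.12, 0.251], [0.0, -0.137, 0.318], [0.0, -0.149, 0.387], [0.0, -0.156, 0.456], [0.0, -0.157, 0.526]]
```

Emit:
step_arm(steps=[[[0,0,0.555,0,0,0],[0,0,0.555,0,0,0],[0,0,0.555,0,0,0]]])

```text
clock: 2.3
tool_pos: [0.4435, -0.1858, 0.095]
orientation: [-180.0, -0.2, 178.3]
force: [0.7, -0.1, 1.8]
opening: 0.0535
gripper_force: 0.0
```

Emit:
step_arm(steps=[[[0,0.01,0.555,0,0,0],[0,0.01,0.555,0,0,0],[0,0.01,0.555,0,0,0],[0,0.01,0.555,0,0,0]]])

```text
clock: 2.7
tool_pos: [0.4464, -0.1841, 0.0421]
orientation: [-180.0, 0.1, 178.4]
force: [0.2, 0.6, 0.2]
opening: 0.0534
gripper_force: 0.0
```

Emit:
step_arm(steps=[[[0,0,0,0,0,0],[0,0,0,0,0,0],[0,0,0,0,0,0],[0,0,0,0,0,0],[0,0,0,0,0,0],[0,0,0,0,0,0],[0,0,0,0,0,0],[0,0,0,0,0,0]]], jaw=255)

```text
clock: 3.5
tool_pos: [0.445, -0.186, 0.0405]
orientation: [-179.8, -0.0, 178.5]
force: [-0.3, -19.8, 0.3]
opening: 0.0108
gripper_force: 30.0
```

Emit:
step_arm(steps=[[[0,-0.015,-0.07,0,0,0],[0,-0.005,-0.139,0,0,0],[0,0.01,-0.207,0,0,0],[0,0.031,-0.273,0,0,0],[0,0.057,-0.338,0,0,0],[0,0.088,-0.401,0,0,0],[0,0.123,-0.461,0,0,0],[0,0.163,-0.518,0,0,0],[0,0.163,-0.518,0,0,0]]])

```text
clock: 4.4
tool_pos: [0.4456, -0.1674, 0.093]
orientation: [-180.0, 0.0, 178.5]
force: [-2.4, -3.8, 5.7]
opening: 0.0111
gripper_force: 30.0
```

Emit:
step_arm(steps=[[[0,0.039,-0.048,0,0,0],[0,0.081,-0.093,0,0,0],[0,0.127,-0.135,0,0,0],[0,0.175,-0.174,0,0,0],[0,0.225,-0.21,0,0,0],[0,0.278,-0.242,0,0,0],[0,0.333,-0.27,0,0,0],[0,0.38,-0.29,0,0,0],[0,0.38,-0.29,0,0,0],[0,0.38,-0.29,0,0,0]]])

```text
clock: 5.4
tool_pos: [0.4467, -0.1309, 0.1229]
orientation: [-179.8, 0.0, 178.5]
force: [-3.8, -10.6, 16.1]
opening: 0.0109
gripper_force: 30.0
```

Emit:
step_arm(steps=[[[0,0,0,0,0,0],[0,0,0,0,0,0],[0,0,0,0,0,0],[0,0,0,0,0,0]]], jaw=130)

```text
clock: 5.8
tool_pos: [0.4464, -0.129, 0.1206]
orientation: [180.0, -0.0, 178.4]
force: [0.1, 0.8, 0.6]
opening: 0.0376
gripper_force: 0.0
```

Emit:
step_arm(steps=[[[0,0,-0.5,0,0,0],[0,0,-1,0,0,0],[0,0,-1,0,0,0],[0,0,-1,0,0,0]]], jaw=130)

```text
clock: 6.2
tool_pos: [0.4472, -0.129, 0.2219]
orientation: [179.9, 0.2, 178.4]
force: [-0.3, 0.3, 0.4]
opening: 0.043
gripper_force: 0.0
```

Emit:
step_arm(steps=[[[0,0,-0.1,0,0,-0.93],[0,0,-0.1,0,0,-0.93],[0,0,-0.1,0,0,-0.93],[0,0,-0.1,0,0,-0.93]]], jaw=0)

```text
clock: 6.6
tool_pos: [0.4458, -0.1292, 0.2294]
orientation: [179.9, -0.1, -154.8]
force: [-0.0, 0.1, 0.1]
opening: 0.0693
gripper_force: 0.0
```

Emit:
step_arm(steps=[[[0,0,0,0,0,-0.93],[0,0,0,0,0,-0.93],[0,0,0,0,0,-0.93],[0,0,0,0,0,-0.93]]])

```text
clock: 7.0
tool_pos: [0.446, -0.1293, 0.2298]
orientation: [179.9, -0.1, -128.3]
force: [0.7, 0.3, 0.4]
opening: 0.0877
gripper_force: 0.0
```

Emit:
step_arm(steps=[[[0,0,0,0,0,-0.93],[0,0,0,0,0,-0.93],[0,0,0,0,0,-0.93],[0,0,0,0,0,-0.93]]])

```text
clock: 7.4
tool_pos: [0.4463, -0.1293, 0.2303]
orientation: [179.9, -0.0, -101.8]
force: [-0.6, -0.8, -0.5]
opening: 0.0876
gripper_force: 0.0
```

Emit:
step_arm(steps=[[[0,0,0,0,0,-0.93],[0,0,0,0,0,-0.93],[0,0,0,0,0,-0.93],[0,0,0,0,0,-0.93],[0,0,0,0,0,-0.93]]])

```text
clock: 7.9
tool_pos: [0.4464, -0.1294, 0.2306]
orientation: [180.0, 0.0, -75.5]
force: [-0.1, -0.1, 0.1]
opening: 0.0876
gripper_force: 0.0
```

```bash
sed -i 's/j=yaw+90-np.degrees(np.arctan2(y,x))/j=yaw+90-np.degrees(np.arctan2(y,x)+np.arcsin(191\/np.hypot(x,y)))/' h.py; python3 - <<'E'
from h import *
o=get_obs();print(o['clock'],o['opening'],o['force'],o['joint_pos'])
go(620,167,235,-75)
E
```

```text
7.9 0.0875863999483457 [-0.07507014 -0.09950861  0.11578211] [ 8.20753320e+00  1.44408480e-01 -2.42864069e+01 -4.11212615e-03
 -6.55996704e+01  6.32121335e+00]
at [ 446.4 -129.4  230.6] yaw -75.5 | turn x1: [0.001, 0.0, -0.017] (0deg) | then shift x3: [-0.804, -0.815, -0.015] (114mm) j6 -17
```

Emit:
step_arm(steps=[[[-0.804,-0.815,-0.015,0,0,0],[-0.804,-0.815,-0.015,0,0,0],[-0.804,-0.815,-0.015,0,0,0]]])

```text
clock: 8.2
tool_pos: [0.5064, -0.0279, 0.2322]
orientation: [-180.0, -0.0, -75.3]
force: [-0.7, -0.1, -0.6]
opening: 0.0877
gripper_force: 0.0
```

Emit:
step_arm(steps=[[[-0.804,-0.815,-0.015,0,0,0],[-0.804,-0.815,-0.015,0,0,0],[-0.804,-0.815,-0.015,0,0,0]]])

```text
clock: 8.5
tool_pos: [0.5642, 0.0713, 0.2332]
orientation: [180.0, -0.0, -75.2]
force: [0.2, -1.0, 0.4]
opening: 0.0876
gripper_force: 0.0
```

Emit:
step_arm(steps=[[[-0.804,-0.815,-0.015,0,0,-0.017],[-0.804,-0.815,-0.015,0,0,-0.017],[-0.804,-0.815,-0.015,0,0,-0.017],[-0.804,-0.815,-0.015,0,0,-0.017],[-0.804,-0.815,-0.015,0,0,-0.017]]])

```text
clock: 9.0
tool_pos: [0.6199, 0.1663, 0.2347]
orientation: [179.9, -0.0, -74.7]
force: [0.5, -0.1, -0.3]
opening: 0.0879
gripper_force: 0.0
```

```bash
python3 - <<'E'
from h import *
c=calibration("wrist"); p,d=snapshot("wrist"); cv2.imwrite("pics/w1.png",p[:,:,::-1]); W=cloud(d,c)
k=(np.hypot(W[...,0]-.621,W[...,1]-.167)<.06)&(d>0)
for z0,z1 in((.112,.13),(.02,.084),(.076,.09)):
    P=W[k&(W[...,2]>z0)&(W[...,2]<z1)]
    if len(P)>4: r=cv2.minAreaRect((P[:,:2]*1000).astype(np.float32)); print(len(P),np.round(r[0],1),np.round(r[1],1),round(r[2],1),np.median(P[:,2]))
# side-face fit by green pixels on vertical faces
go(620,167,62,-75)
E
```

```text
5247 [620.6 166.5] [61.2 61. ] 42.6 0.12381875972914685
834 [625.6 147. ] [61.6 22.5] 16.3 0.07812404231252124
658 [625.6 147. ] [61.6 22.5] 16.3 0.08322660453418187
at [619.8 165.9 235.1] yaw -74.7 | turn x1: [0.002, -0.0, 0.011] (0deg) | then shift x2: [-0.005, -0.002, 0.866] (87mm) j6 -17
```

View pics/w1.png

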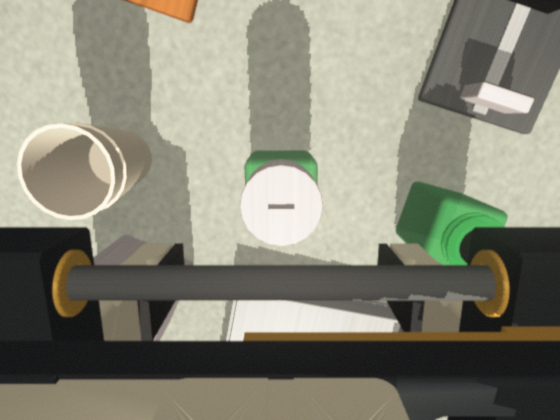

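The wrist view has the capped jar between the open fingers (cap centre about (281,204)), with the jar's edge parallel to the image and the fingers square to it. I'll descend and grip.

Emit:
step_arm(steps=[[[-0.004,-0.002,0.866,0,0,0],[-0.004,-0.002,0.866,0,0,0],[-0.004,-0.002,0.866,0,0,0]]])

```text
clock: 9.35
tool_pos: [0.6168, 0.1646, 0.1441]
orientation: [179.5, -0.1, -74.7]
force: [-0.5, -0.1, -0.4]
opening: 0.0878
gripper_force: 0.0
```

Emit:
step_arm(steps=[[[-0.004,-0.002,0.4,0,0,0],[-0.004,-0.002,0.6,0,0,0],[-0.004,-0.002,0.8,0,0,0],[-0.004,-0.002,0.866,0,0,0],[-0.004,-0.002,0.866,0,0,0],[-0.004,-0.002,0.866,0,0,0]]])

```text
clock: 9.95
tool_pos: [0.6216, 0.1679, 0.0642]
orientation: [-179.9, 0.0, -74.5]
force: [0.1, -0.4, 0.6]
opening: 0.0873
gripper_force: 0.0
```

Emit:
step_arm(steps=[[[0,0,0,0,0,0],[0,0,0,0,0,0],[0,0,0,0,0,0],[0,0,0,0,0,0],[0,0,0,0,0,0],[0,0,0,0,0,0]]], jaw=255)

```text
clock: 10.55
tool_pos: [0.6203, 0.1676, 0.0625]
orientation: [180.0, -0.0, -74.5]
force: [-3.6, 0.2, 6.2]
opening: 0.0618
gripper_force: 30.0
```

Gripped at 62 mm. I'll lift it and plan the way to the holder.

Emit:
step_arm(steps=[[[0,0,-0.3,0,0,0],[0,0,-0.7,0,0,0],[0,0,-1,0,0,0],[0,0,-1,0,0,0],[0,0,-1,0,0,0]]])

```text
clock: 11.05
tool_pos: [0.6203, 0.1679, 0.1617]
orientation: [-180.0, 0.0, -74.6]
force: [-0.1, -0.3, -5.1]
opening: 0.0617
gripper_force: 30.0
```

Emit:
step_arm(steps=[[[0,0,-0.3,0,0,0.3],[0,0,-0.4,0,0,0.597],[0,0,-0.4,0,0,0.597],[0,0,-0.4,0,0,0.597],[0,0,-0.4,0,0,0.597]]])

```text
clock: 11.55
tool_pos: [0.6196, 0.1674, 0.1999]
orientation: [179.8, -0.1, -91.5]
force: [0.7, 0.4, -3.8]
opening: 0.0617
gripper_force: 30.0
```

```bash
python3 - <<'E'
from h import *
o=get_obs();print(o['clock'],o['opening'],o['force'])
go(449.7,-10.2,200,-91.6)
E
```

```text
11.55 0.06168034841231591 [ 0.69705332  0.3935667  -3.75864688]
at [619.6 167.4 199.9] yaw -91.5 | turn x1: [0.006, -0.003, 0.005] (0deg) | then shift x2: [0.911, 0.824, -0.001] (123mm) j6 -25
```

Emit:
step_arm(steps=[[[0.3,0.27,0,0,0,0],[0.65,0.59,0,0,0,0],[0.911,0.824,0,0,0,0],[0.911,0.824,0,0,0,0]]])

```text
clock: 11.95
tool_pos: [0.5317, 0.076, 0.2013]
orientation: [179.8, -0.0, -91.6]
force: [1.2, 0.4, -3.4]
opening: 0.0616
gripper_force: 30.1
```

Emit:
step_arm(steps=[[[0.3,0.27,0,0,0,0],[0.6,0.55,0,0,0,0],[0.8,0.73,0,0,0,0],[0.911,0.824,0,0,0,0],[0.911,0.824,0,0,0,0],[0.911,0.824,0,0,0,0],[0.911,0.824,0,0,0,0]]])

```text
clock: 12.65
tool_pos: [0.4515, -0.0091, 0.202]
orientation: [-180.0, -0.0, -91.6]
force: [0.4, 0.4, -3.8]
opening: 0.0622
gripper_force: 30.0
```

```bash
python3 - <<'E'
from h import *
p,d=snapshot("top"); W=cloud(d,calibration("top")); np.save("t2.npy",p)
cv2.imwrite("pics/t2.png",cv2.resize(p[200:320,180:400,::-1],None,fx=3,fy=3))
for n,roi in (("jawL",(255,245,284,285)),("jawR",(286,245,320,285))): print(n,box(W,roi,.045,.055))
go(449.7,-10.2,76,-91.6)
E
```

```text
jawL None
jawR {'n': 22, 'c': (415.4, -90.7), 'size': (13.1, 33.5), 'ang': 86.7, 'zmed': 52.0}
at [451.4  -9.1 201.9] yaw -91.6 | turn x1: [0.001, -0.0, 0.001] (0deg) | then shift x2: [0.006, 0.008, 0.63] (63mm) j6 -25
```

View pics/t2.png

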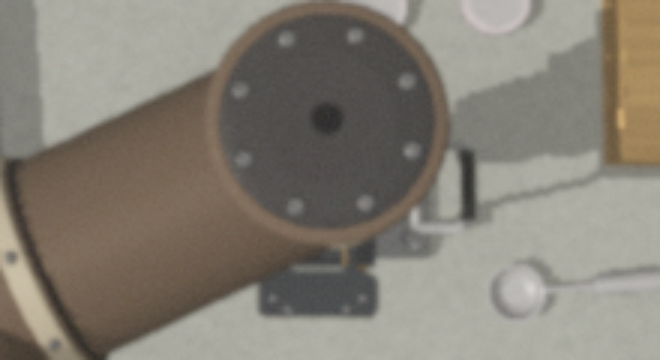

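```bash
python3 - <<'E'
from h import *
c=calibration("top")
print(ray(c,336,262,.134), ray(c,336,262,.05))
s,d=snapshot("scene"); W=cloud(d,calibration("scene"))
k=(abs(W[...,0]-.446)<.04)&(abs(W[...,1]+.13)<.03)&(W[...,2]>.11)&(W[...,2]<.16); print(k.sum(),W[k].mean(0) if k.any() else 0)
E
```

```text
[ 0.44298365 -0.13154612  0.134     ] [ 0.44600707 -0.14294833  0.05      ]
84 [ 0.4560404  -0.12605546  0.13098146]
```

Emit:
step_arm(steps=[[[0.006,0.008,0.4,0,0,0],[0.012,0.016,0.7,0,0,0],[0.012,0.016,0.8,0,0,0],[0.012,0.016,0.8,0,0,0],[0.012,0.016,0.8,0,0,0]]])

```text
clock: 13.25
tool_pos: [0.4502, -0.0105, 0.1232]
orientation: [-179.9, -0.0, -91.6]
force: [0.5, 0.0, -3.0]
opening: 0.062
gripper_force: 30.0
```

Emit:
step_arm(steps=[[[0,0,0.15,0,0,0],[0,0,0.25,0,0,0],[0,0,0.35,0,0,0],[0,0,0.43,0,0,0],[0,0,0.47,0,0,0],[0,0,0.49,0,0,0],[0,0,0.49,0,0,0],[0,0,0.49,0,0,0]]])

```text
clock: 14.05
tool_pos: [0.4488, -0.011, 0.0743]
orientation: [180.0, -0.0, -91.6]
force: [-7.3, 1.7, 12.5]
opening: 0.0617
gripper_force: 30.0
```

Emit:
step_arm(steps=[[[0,0,0,0,0,0],[0,0,0,0,0,0],[0,0,0,0,0,0],[0,0,0,0,0,0]]], jaw=0)

```text
clock: 14.45
tool_pos: [0.4493, -0.0108, 0.0733]
orientation: [-180.0, 0.0, -91.6]
force: [1.1, 0.2, 0.7]
opening: 0.0855
gripper_force: 0.0
```

Emit:
step_arm(steps=[[[0,0,-0.3,0,0,0],[0,0,-0.7,0,0,0],[0,0,-1,0,0,0],[0,0,-1,0,0,0]]])

```text
clock: 14.85
tool_pos: [0.4517, -0.0102, 0.1773]
orientation: [-179.6, 0.1, -91.6]
force: [0.5, -0.6, 0.4]
opening: 0.0878
gripper_force: 0.0
```

Emit:
step_arm(steps=[[[0,0,-0.5,0,0,0],[0,0,-0.7,0,0,0.3],[0,0,-0.7,0,0,0.6],[0,0,-0.7,0,0,0.785],[0,0,-0.7,0,0,0.785]]])

```text
clock: 15.35
tool_pos: [0.4489, -0.0109, 0.2428]
orientation: [180.0, -0.0, -114.2]
force: [-1.2, -0.3, 0.1]
opening: 0.0876
gripper_force: 0.0
```

Emit:
step_arm(steps=[[[0,0,0,0,0,0.785],[0,0,0,0,0,0.785],[0,0,0,0,0,0.785],[0,0,0,0,0,0.785]]], jaw=130)

```text
clock: 15.75
tool_pos: [0.4489, -0.0109, 0.2426]
orientation: [180.0, -0.0, -136.5]
force: [-0.7, -0.2, 0.3]
opening: 0.0611
gripper_force: 0.0
```

Emit:
step_arm(steps=[[[0,0,0,0,0,0.785],[0,0,0,0,0,0.785],[0,0,0,0,0,0.785],[0,0,0,0,0,0.785]]])

```text
clock: 16.15
tool_pos: [0.4489, -0.0109, 0.2428]
orientation: [-180.0, -0.0, -158.9]
force: [0.2, -0.4, -1.0]
opening: 0.0434
gripper_force: 0.0
```

Emit:
step_arm(steps=[[[0,0,0,0,0,0.785],[0,0,0,0,0,0.785],[0,0,0,0,0,0.785],[0,0,0,0,0,0.785],[0,0,0,0,0,0.785]]])

```text
clock: 16.65
tool_pos: [0.449, -0.0109, 0.243]
orientation: [-180.0, -0.0, 178.8]
force: [0.2, 0.6, -0.0]
opening: 0.0431
gripper_force: 0.0
```

```bash
python3 - <<'E'
from h import *
o=get_obs();print(o['clock'],o['opening'],o['force'])
go(446,-130,240,-181.6)
p,d=snapshot("scene"); W=cloud(d,calibration("scene"))
cv2.imwrite("pics/s2.png",cv2.resize(p[150:330,200:420,::-1],None,fx=3,fy=3))
E
```

```text
16.65 0.0430595792011677 [ 0.24143663  0.58098351 -0.00478923]
at [449.  -10.9 243. ] yaw 178.8 | turn x1: [-0.0, -0.0, 0.013] (0deg) | then shift x2: [-0.002, -0.596, 0.015] (60mm) j6 -100
```

View pics/s2.png

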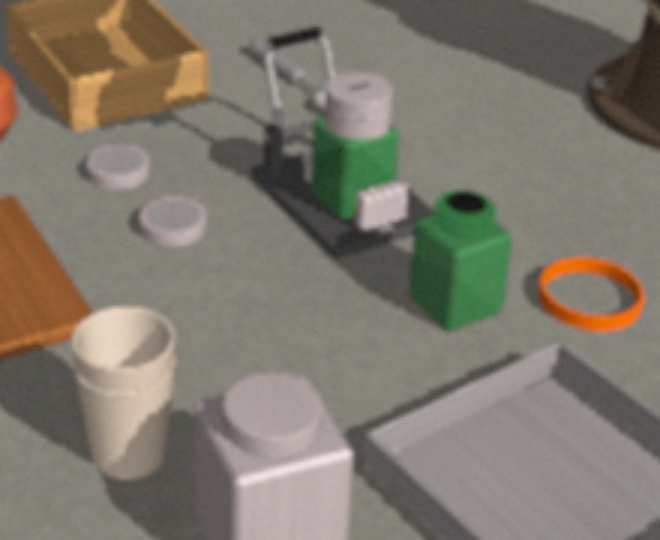

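The jar stands upright between the open jaws with its cap on, and the lever is still up (grip bar at crop (295,38)). Next I press the lever down.

Emit:
step_arm(steps=[[[0,-0.4,0,0,0,0],[0,-0.6,0.01,0,0,0],[0,-0.6,0.01,0,0,0]]])

```text
clock: 17.0
tool_pos: [0.447, -0.0724, 0.2419]
orientation: [-180.0, -0.0, 178.5]
force: [0.2, 0.7, -0.6]
opening: 0.0429
gripper_force: 0.0
```

Emit:
step_arm(steps=[[[0,-0.4,0,0,0,0.013],[0,-0.595,0.01,0,0,0.013],[0,-0.595,0.01,0,0,0.013],[0,-0.595,0.01,0,0,0.013]]])

```text
clock: 17.4
tool_pos: [0.4457, -0.1303, 0.2411]
orientation: [180.0, -0.0, 178.1]
force: [0.4, 0.2, 0.3]
opening: 0.0429
gripper_force: 0.0
```

Emit:
step_arm(steps=[[[0,0,0.5,0,0,0],[0,0,0.9,0,0,0],[0,0,0.9,0,0,0],[0,0,0.9,0,0,0]]])

```text
clock: 17.8
tool_pos: [0.4461, -0.1299, 0.1519]
orientation: [-179.9, -0.0, 178.2]
force: [-0.3, -0.5, 0.2]
opening: 0.0428
gripper_force: 0.0
```

Emit:
step_arm(steps=[[[0,0,0.2,0,0,0],[0,0,0.27,0,0,0],[0,0,0.27,0,0,0],[0,0,0.27,0,0,0]]])

```text
clock: 18.2
tool_pos: [0.4466, -0.1302, 0.1256]
orientation: [-180.0, 0.1, 178.1]
force: [-0.4, -0.2, -0.4]
opening: 0.0428
gripper_force: 0.0
```

Emit:
step_arm(steps=[[[0,0,0,0,0,0],[0,0,0,0,0,0],[0,0,0,0,0,0],[0,0,0,0,0,0],[0,0,0,0,0,0],[0,0,0,0,0,0],[0,0,0,0,0,0]]], jaw=255)

```text
clock: 18.9
tool_pos: [0.4458, -0.1306, 0.1244]
orientation: [-180.0, 0.0, 178.1]
force: [-0.2, -3.0, 3.8]
opening: 0.0109
gripper_force: 30.0
```

Emit:
step_arm(steps=[[[0,-0.058,0.027,0,0,0],[0,-0.114,0.058,0,0,0],[0,-0.168,0.093,0,0,0],[0,-0.219,0.132,0,0,0],[0,-0.267,0.174,0,0,0],[0,-0.312,0.22,0,0,0],[0,-0.354,0.269,0,0,0],[0,-0.392,0.32,0,0,0],[0,-0.392,0.32,0,0,0]]])

```text
clock: 19.8
tool_pos: [0.4447, -0.1691, 0.0916]
orientation: [179.9, 0.0, 178.0]
force: [2.5, 1.1, -5.3]
opening: 0.0112
gripper_force: 30.0
```

Emit:
step_arm(steps=[[[0,-0.037,0.059,0,0,0],[0,-0.07,0.121,0,0,0],[0,-0.097,0.185,0,0,0],[0,-0.12,0.251,0,0,0],[0,-0.137,0.318,0,0,0],[0,-0.149,0.387,0,0,0],[0,-0.156,0.456,0,0,0],[0,-0.157,0.526,0,0,0],[0,-0.157,0.54,0,0,0],[0,-0.157,0.54,0,0,0]]])

```text
clock: 20.8
tool_pos: [0.4443, -0.1862, 0.0385]
orientation: [-179.9, 0.0, 178.1]
force: [0.6, -10.5, -0.8]
opening: 0.0111
gripper_force: 30.0
```

Emit:
step_arm(steps=[[[0,0.02,0.03,0,0,0],[0,0.02,0.05,0,0,0],[0,0.02,0.05,0,0,0],[0,0.02,0.05,0,0,0]]])

```text
clock: 21.2
tool_pos: [0.4444, -0.1861, 0.0344]
orientation: [-179.8, 0.0, 178.1]
force: [-1.4, -23.0, 8.1]
opening: 0.011
gripper_force: 30.0
```

Emit:
step_arm(steps=[[[0,-0.02,-0.05,0,0,0],[0,-0.02,-0.05,0,0,0],[0,-0.02,-0.05,0,0,0],[0,-0.02,-0.05,0,0,0]]], jaw=130)

```text
clock: 21.6
tool_pos: [0.4437, -0.1849, 0.0379]
orientation: [180.0, -0.0, 178.0]
force: [0.3, -1.7, 0.2]
opening: 0.0374
gripper_force: 0.0
```

Emit:
step_arm(steps=[[[0,0,-0.5,0,0,0],[0,0,-1,0,0,0],[0,0,-1,0,0,0]]])

```text
clock: 21.9
tool_pos: [0.4479, -0.1854, 0.1442]
orientation: [-179.9, 0.6, 178.1]
force: [1.5, 0.1, 0.2]
opening: 0.0428
gripper_force: 0.0
```

Emit:
step_arm(steps=[[[0,0,-0.5,0,0,0],[0,0,-0.9,0,0,0],[0,0,-0.9,0,0,0],[0,0,-0.9,0,0,0]]], jaw=0)

```text
clock: 22.3
tool_pos: [0.4442, -0.1848, 0.2288]
orientation: [180.0, 0.1, 178.1]
force: [-0.5, 0.0, -1.2]
opening: 0.0697
gripper_force: 0.0
```

```bash
python3 - <<'E'
from h import *
o=get_obs();print(o['clock'],o['opening'],o['force'])
p,d=snapshot("scene"); W=cloud(d,calibration("scene"))
cv2.imwrite("pics/s3.png",cv2.resize(p[150:260,240:400,::-1],None,fx=4,fy=4))
def st(n,x,y,r,z0,z1):
    k=(np.hypot(W[...,0]-x,W[...,1]-y)<r)&(W[...,2]>z0)&(W[...,2]<z1)&(d>0); P=W[k]
    r=cv2.minAreaRect((P[:,:2]*1000).astype(np.float32)); print(n,len(P),np.round(r[0],1),np.round(r[1],1),round(r[2],1),np.round(np.percentile(P[:,2],[5,50,95])*1e3,1))
st("grip",.445,-.185,.03,.03,.09); st("captop",.449,-.011,.045,.13,.15); st("cap",.449,-.011,.045,.105,.145); st("body",.449,-.011,.05,.055,.095)
go(449,-11,200,-181.9)
E
```

```text
22.3 0.06973492121491694 [-0.50431495  0.02383148 -1.22269876]
grip 63 [ 443.9 -184.3] [16.  54.9] 86.7 [45.9 53.3 57.2]
captop 212 [450.   -7.6] [62.  58.8] 77.9 [131.6 134.4 136.8]
cap 384 [450.8  -7.4] [62.8 60.4] 77.6 [108.  132.  136.2]
body 364 [464.5   3.8] [49.5 81.6] 41.4 [57.1 76.4 92.8]
at [ 443.5 -184.7  227.6] yaw 178.1 | turn x1: [0.001, -0.001, -0.002] (0deg) | then shift x2: [0.001, 0.869, 0.138] (88mm) j6 -116
```

View pics/s3.png

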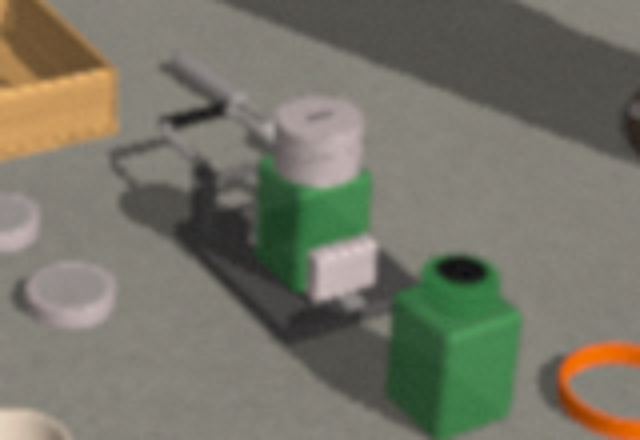

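The lever is level (bar at crop (190,117)) and the jar is clamped with its cap on. Next I grip the cap.

Emit:
step_arm(steps=[[[0,0.4,0,0,0,0],[-0.03,0.875,0.1,0,0,0],[-0.03,0.875,0.1,0,0,0]]])

```text
clock: 22.65
tool_pos: [0.4489, -0.0941, 0.2157]
orientation: [180.0, -0.2, 178.3]
force: [0.2, -0.1, -0.2]
opening: 0.0874
gripper_force: 0.0
```

Emit:
step_arm(steps=[[[0,0.4,0.1,0,0,0],[-0.03,0.875,0.17,0,0,0],[-0.03,0.875,0.17,0,0,0],[-0.03,0.875,0.17,0,0,0]]])

```text
clock: 23.05
tool_pos: [0.4551, -0.0098, 0.1998]
orientation: [-179.9, -0.2, 178.2]
force: [-0.5, -1.0, 0.6]
opening: 0.0875
gripper_force: 0.0
```

```bash
python3 - <<'E'
from h import *
c=calibration("wrist");p,d=snapshot("wrist");W=cloud(d,c)
k=(np.hypot(W[...,0]-.449,W[...,1]+.01)<.05)&(W[...,2]>.13)&(W[...,2]<.142)&(d>0);P=W[k]
r=cv2.minEnclosingCircle((P[:,:2]*1000).astype(np.float32)); print(len(P),r,np.median(P[:,2]))
go(449.5,-10,105,-181.9)
E
```

```text
7485 ((449.2068176269531, -9.31916618347168), 30.94746208190918) 0.1358919875274814
at [455.2 -10.6 200.1] yaw 178.1 | turn x1: [-0.002, -0.004, 0.001] (0deg) | together shift x1: [0.055, 0.005, 0.951] (95mm) j6 -116
```

Emit:
step_arm(steps=[[[0.058,0.01,0.3,0,0,0],[0.058,0.01,0.6,0,0,0],[0.058,0.01,0.85,0,0,0],[0.058,0.01,0.95,0,0,0],[0.058,0.01,0.95,0,0,0],[0.058,0.01,0.95,0,0,0]]])

```text
clock: 23.7
tool_pos: [0.4506, -0.0098, 0.1069]
orientation: [-180.0, 0.0, 178.0]
force: [-0.2, 0.7, -0.3]
opening: 0.0878
gripper_force: 0.0
```

Emit:
step_arm(steps=[[[0,0,0,0,0,0],[0,0,0,0,0,0],[0,0,0,0,0,0],[0,0,0,0,0,0],[0,0,0,0,0,0],[0,0,0,0,0,0]]], jaw=255)

```text
clock: 24.3
tool_pos: [0.4501, -0.0095, 0.1066]
orientation: [-180.0, 0.0, 178.1]
force: [-1.6, -1.2, 5.6]
opening: 0.0616
gripper_force: 30.0
```

Emit:
step_arm(steps=[[[0,0,0,0,0,-0.2],[0,0,0,0,0,-0.4],[0,0,0,0,0,-0.6],[0,0,0,0,0,-0.8],[0,0,0,0,0,-1],[0,0,0,0,0,-1]]])

```text
clock: 24.9
tool_pos: [0.4503, -0.0102, 0.1066]
orientation: [-179.9, -0.0, -153.1]
force: [1.1, -7.9, 5.1]
opening: 0.0617
gripper_force: 30.0
```

```bash
python3 - <<'E'
from h import *
o=get_obs();print(o)
E
```

```text
{'clock': 24.9, 'joint_pos': array([ 23.97912541,   6.17862203, -36.2122752 ,   0.11640126,
       -47.62735245, -87.15679911]), 'qvel': array([ 0.02941861, -0.10000873,  0.04751918, -0.05227251, -0.18684342,
       -5.042507  ]), 'tau': array([  3.29457477, -30.17161846,  22.9045558 ,   3.28779347,
         0.72807027,   1.36703365]), 'tool_pos': array([ 0.45031647, -0.01024051,  0.10660046]), 'orientation': array([-1.79915044e+02, -2.25503339e-02, -1.53099228e+02]), 'force': array([ 1.10991861, -7.86664288,  5.1245209 ]), 'moment': array([-2.65194934, -0.33416557, -0.09713465]), 'gripper_force': 29.99961027642712, 'opening': 0.061667012350121654}
```

Emit:
step_arm(steps=[[[0,0,0,0,0,-0.25],[0,0,0,0,0,-0.5],[0,0,0,0,0,-0.75],[0,0,0,0,0,-1],[0,0,0,0,0,-1]]])

```text
clock: 25.4
tool_pos: [0.4511, -0.0095, 0.1066]
orientation: [-179.9, 0.0, -124.4]
force: [2.2, -4.0, 1.8]
opening: 0.0616
gripper_force: 30.0
```

Emit:
step_arm(steps=[[[0,0,0,0,0,-0.25],[0,0,0,0,0,-0.5],[0,0,0,0,0,-0.75],[0,0,0,0,0,-1],[0,0,0,0,0,-1]]])

```text
clock: 25.9
tool_pos: [0.4508, -0.0087, 0.1066]
orientation: [-179.9, 0.1, -95.9]
force: [-0.4, 2.1, 5.1]
opening: 0.0616
gripper_force: 30.0
```

```bash
python3 - <<'E'
from h import *
p,d=snapshot("scene");o=get_obs();print(o['moment'],o['force'],o['clock'])
cv2.imwrite("pics/s4.png",cv2.resize(p[150:260,240:400,::-1],None,fx=4,fy=4))
E
```

```text
[ 1.08360473  0.33465604 -0.00430787] [-0.10829059  2.87779166  5.17608962] 25.95
```

View pics/s4.png

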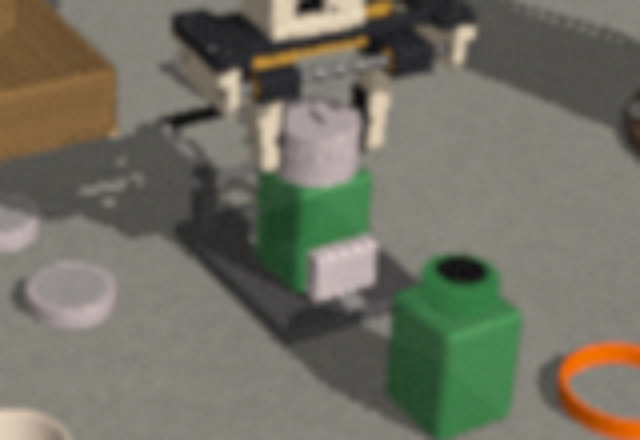

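The cap's slot has turned with the fingers, from shallow to steep at crop (320,115), while the jar has stayed put. I'll keep turning.

Emit:
step_arm(steps=[[[0,0,0,0,0,-0.25],[0,0,0,0,0,-0.5],[0,0,0,0,0,-0.75],[0,0,0,0,0,-1],[0,0,0,0,0,-1]]])

```text
clock: 26.45
tool_pos: [0.4496, -0.0087, 0.1066]
orientation: [180.0, 0.1, -67.4]
force: [-5.6, 5.5, 11.3]
opening: 0.0615
gripper_force: 30.0
```

Emit:
step_arm(steps=[[[0,0,0,0,0,-0.25],[0,0,0,0,0,-0.5],[0,0,0,0,0,-0.75],[0,0,0,0,0,-1],[0,0,0,0,0,-1]]])

```text
clock: 26.95
tool_pos: [0.4488, -0.0091, 0.1066]
orientation: [179.9, 0.1, -38.7]
force: [-9.2, 5.6, 14.6]
opening: 0.0617
gripper_force: 30.0
```

Emit:
step_arm(steps=[[[0,0,0,0,0,-0.25],[0,0,0,0,0,-0.5],[0,0,0,0,0,-0.75],[0,0,0,0,0,-1],[0,0,0,0,0,-1]]])

```text
clock: 27.45
tool_pos: [0.4484, -0.0097, 0.1067]
orientation: [179.9, 0.1, -10.1]
force: [-10.2, 2.4, 17.7]
opening: 0.0616
gripper_force: 30.0
```

Emit:
step_arm(steps=[[[0,0,0,0,0,-0.25],[0,0,0,0,0,-0.5],[0,0,0,0,0,-0.75],[0,0,0,0,0,-1],[0,0,0,0,0,-1]]])

```text
clock: 27.95
tool_pos: [0.4482, -0.0104, 0.1068]
orientation: [180.0, 0.2, 18.6]
force: [-9.7, -0.3, 18.1]
opening: 0.0616
gripper_force: 30.0
```

Emit:
step_arm(steps=[[[0,0,0,0,0,-0.2],[0,0,0,0,0,-0.3],[0,0,0,0,0,-0.3],[0,0,0,0,0,-0.3]]])

```text
clock: 28.35
tool_pos: [0.4481, -0.0106, 0.1068]
orientation: [180.0, 0.2, 26.9]
force: [-9.5, -2.5, 20.2]
opening: 0.0618
gripper_force: 30.0
```

Emit:
step_arm(steps=[[[0,0,-0.02,0,0,0],[0,0,-0.04,0,0,0],[0,0,-0.06,0,0,0],[0,0,-0.06,0,0,0]]])

```text
clock: 28.75
tool_pos: [0.4494, -0.0098, 0.1119]
orientation: [180.0, 0.1, 27.1]
force: [-2.1, -4.0, -0.2]
opening: 0.0616
gripper_force: 30.0
```

Emit:
step_arm(steps=[[[0,0,-0.1,0,0,0],[0,0,-0.2,0,0,0],[0,0,-0.4,0,0,0],[0,0,-0.6,0,0,0],[0,0,-0.8,0,0,0],[0,0,-0.8,0,0,0],[0,0,-0.8,0,0,0]]])

```text
clock: 29.45
tool_pos: [0.4508, -0.0086, 0.1933]
orientation: [-180.0, -0.2, 27.2]
force: [-0.2, 0.4, -0.8]
opening: 0.0617
gripper_force: 30.0
```

```bash
python3 - <<'E'
from h import *
p,d=snapshot("scene");o=get_obs();print(o['force'],o['clock'],o['joint_pos'][5])
cv2.imwrite("pics/s5.png",cv2.resize(p[110:260,230:400,::-1],None,fx=3,fy=3))
# cap in tray at tray-frame (55,0), tray yaw 3.9, fingers along tray y -> yaw 3.9 or -176.1
a=np.radians(3.9); R=np.array([[np.cos(a),-np.sin(a)],[np.sin(a),np.cos(a)]])
for q in((50,0),(-30,-50),(-30,50)): print(q,np.round([533,381.5]+R@q,1))
x,y=[533,381.5]+R@(50,0); go(x,y,200,3.9)
E
```

```text
[-0.68830312  0.62354561 -0.45265825] 29.5 93.12385515602722
(50, 0) [582.9 384.9]
(-30, -50) [506.5 329.6]
(-30, 50) [499.7 429.3]
at [450.2  -8.9 192.5] yaw 27.2 | turn x1: [-0.001, -0.003, 0.812] (23deg) | then shift x4: [0.398, -0.96, -0.019] (104mm) j6 45
```

View pics/s5.png

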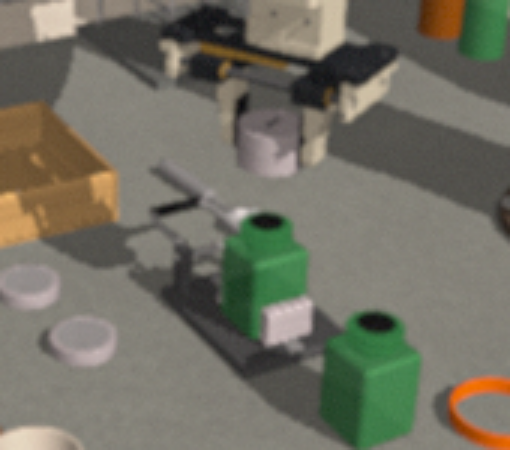

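The cap is held between the fingers and the open jar is still clamped. I'll carry the cap to the tray.

Emit:
step_arm(steps=[[[0,0,0,0,0,0.3],[0,0,0,0,0,0.6],[0,0,0,0,0,0.812],[0,0,0,0,0,0.812]]])

```text
clock: 29.9
tool_pos: [0.4497, -0.0093, 0.1915]
orientation: [180.0, 0.1, 3.8]
force: [-0.4, 0.3, -0.7]
opening: 0.0617
gripper_force: 30.0
```

Emit:
step_arm(steps=[[[0.2,-0.48,0,0,0,0],[0.398,-0.96,0,0,0,0],[0.398,-0.96,0,0,0,0]]])

```text
clock: 30.2
tool_pos: [0.485, 0.093, 0.1918]
orientation: [-180.0, -0.0, 4.3]
force: [-0.7, -0.9, -0.7]
opening: 0.0615
gripper_force: 30.0
```

Emit:
step_arm(steps=[[[0.2,-0.48,0,0,0,0],[0.398,-0.96,0,0,0,0],[0.398,-0.96,0,0,0,0]]])

```text
clock: 30.5
tool_pos: [0.5179, 0.1918, 0.1912]
orientation: [180.0, -0.0, 4.3]
force: [-0.9, -0.1, -1.3]
opening: 0.0617
gripper_force: 30.0
```

Emit:
step_arm(steps=[[[0.2,-0.48,0,0,0,0],[0.398,-0.96,0,0,0,0],[0.398,-0.96,0,0,0,0]]])

```text
clock: 30.8
tool_pos: [0.5507, 0.2903, 0.1906]
orientation: [180.0, 0.0, 4.2]
force: [-0.0, -1.7, -0.9]
opening: 0.0619
gripper_force: 30.0
```

Emit:
step_arm(steps=[[[0.2,-0.48,0,0,0,0],[0.398,-0.96,0,0,0,0],[0.398,-0.96,0,0,0,0],[0.398,-0.96,0,0,0,0]]])

```text
clock: 31.2
tool_pos: [0.5823, 0.3853, 0.1901]
orientation: [179.9, 0.1, 4.1]
force: [-0.6, -1.3, 0.2]
opening: 0.0619
gripper_force: 30.0
```

Emit:
step_arm(steps=[[[0,0,0.5,0,0,0],[0,0,1,0,0,0],[0,0,1,0,0,0],[0,0,1,0,0,0]]])

```text
clock: 31.6
tool_pos: [0.5828, 0.3834, 0.0927]
orientation: [179.9, 0.0, 4.0]
force: [-0.6, 0.6, 1.1]
opening: 0.0619
gripper_force: 30.0
```

```bash
python3 - <<'E'
from h import *
go(582.9,384.9,18,3.9)
E
```

```text
at [582.8 383.4  92.7] yaw 4.0 | turn x1: [0.004, 0.001, 0.002] (0deg) | together shift x1: [0.002, -0.016, 0.747] (75mm) j6 45
```

Emit:
step_arm(steps=[[[0,-0.016,0.3,0,0,0],[0,-0.016,0.55,0,0,0],[0,-0.016,0.7,0,0,0],[0,-0.016,0.747,0,0,0],[0,-0.016,0.77,0,0,0],[0,-0.016,0.78,0,0,0]]])

```text
clock: 32.2
tool_pos: [0.5835, 0.3869, 0.0158]
orientation: [-179.9, -0.1, 3.9]
force: [-0.2, 0.6, -0.9]
opening: 0.0619
gripper_force: 30.0
```

Emit:
step_arm(steps=[[[0,0,0,0,0,0],[0,0,0,0,0,0],[0,0,0,0,0,0],[0,0,0,0,0,0]]], jaw=35)

```text
clock: 32.6
tool_pos: [0.5827, 0.3864, 0.0145]
orientation: [-180.0, -0.0, 3.9]
force: [-0.0, 0.4, -0.1]
opening: 0.0756
gripper_force: 0.0
```

Emit:
step_arm(steps=[[[0,0,-0.4,0,0,0],[0,0,-0.9,0,0,0],[0,0,-0.9,0,0,0]]])

```text
clock: 32.9
tool_pos: [0.5863, 0.3892, 0.1124]
orientation: [-179.6, -0.6, 4.0]
force: [0.9, 1.1, 0.7]
opening: 0.0755
gripper_force: 0.0
```

Emit:
step_arm(steps=[[[0,0,-0.5,0,0,0],[0,0,-1,0,0,0],[0,0,-1,0,0,0]]])

```text
clock: 33.2
tool_pos: [0.586, 0.3886, 0.2133]
orientation: [-179.6, -0.7, 4.0]
force: [0.5, 0.6, 0.0]
opening: 0.0753
gripper_force: 0.0
```

```bash
python3 - <<'E'
from h import *
go(445,-186,200,-1.6)
go(619,-180,150,90)
o=get_obs();print(o['joint_pos'])
E
```

```text
at [586.  388.6 213.3] yaw 4.0 | turn x1: [-0.016, -0.022, 0.194] (6deg) | then shift x6: [-0.208, 0.964, 0.022] (99mm) j6 88
at [586.  388.6 213.3] yaw 4.0 | turn x4: [0.001, -0.007, -0.751] (22deg) | then shift x6: [-0.948, 0.055, 0.106] (96mm) j6 179
[ 49.46963559  23.12551824   2.76715968   0.17129685 -68.87665114
  44.43798833]
```

Emit:
step_arm(steps=[[[0,0,0,-0.01,-0.01,0.194],[0,0,0,-0.01,-0.01,0.194],[0,0,0,-0.01,-0.01,0.194]]], jaw=130)

```text
clock: 33.5
tool_pos: [0.5825, 0.3862, 0.2038]
orientation: [179.7, 0.3, -1.5]
force: [0.1, 1.0, -0.6]
opening: 0.0572
gripper_force: 0.0
```

Emit:
step_arm(steps=[[[-0.1,0.48,0,0,0,0],[-0.208,0.964,0,0,0,0],[-0.208,0.964,0,0,0,0]]])

```text
clock: 33.8
tool_pos: [0.5573, 0.2859, 0.2048]
orientation: [179.6, 0.4, -1.7]
force: [1.0, 1.0, 0.9]
opening: 0.0439
gripper_force: 0.0
```

Emit:
step_arm(steps=[[[-0.1,0.48,0,0,0,0],[-0.208,0.964,0,0,0,0],[-0.208,0.964,0,0,0,0]]])

```text
clock: 34.1
tool_pos: [0.5337, 0.1905, 0.2055]
orientation: [179.7, 0.3, -1.7]
force: [0.9, 1.5, -0.0]
opening: 0.0427
gripper_force: 0.0
```

Emit:
step_arm(steps=[[[-0.1,0.48,0,0,0,0],[-0.208,0.964,0,0,0,0],[-0.208,0.964,0,0,0,0]]])

```text
clock: 34.4
tool_pos: [0.5101, 0.0952, 0.206]
orientation: [179.7, 0.3, -1.7]
force: [0.5, 0.3, 0.1]
opening: 0.0425
gripper_force: 0.0
```

Emit:
step_arm(steps=[[[-0.1,0.48,0,0,0,0],[-0.208,0.964,0,0,0,0],[-0.208,0.964,0,0,0,0]]])

```text
clock: 34.7
tool_pos: [0.4867, -0.0002, 0.2065]
orientation: [179.7, 0.3, -1.7]
force: [1.2, 0.4, 0.5]
opening: 0.043
gripper_force: 0.0
```

Emit:
step_arm(steps=[[[-0.1,0.48,0,0,0,0],[-0.208,0.964,0,0,0,0],[-0.208,0.964,0,0,0,0]]])

```text
clock: 35.0
tool_pos: [0.4635, -0.0958, 0.2071]
orientation: [179.7, 0.3, -1.8]
force: [0.3, 0.8, -0.4]
opening: 0.0431
gripper_force: 0.0
```

Emit:
step_arm(steps=[[[-0.1,0.48,0,0,0,0],[-0.208,0.964,0,0,0,0],[-0.208,0.964,0,0,0,0],[-0.208,0.964,0,0,0,0]]])

```text
clock: 35.4
tool_pos: [0.4414, -0.1889, 0.2076]
orientation: [179.7, 0.3, -1.7]
force: [0.3, -0.6, -0.6]
opening: 0.0432
gripper_force: 0.0
```

```bash
python3 - <<'E'
from h import *
o=get_obs();print(o['clock'],o['opening'],o['force'],o['joint_pos'])
go(445,-185.5,40,-1.6)
E
```

```text
35.4 0.04323098246831349 [ 0.31715198 -0.5615376  -0.62275776] [  0.62491181   2.85415185 -24.7770762    0.32618033 -62.6567917
  87.48621922]
at [ 441.4 -188.9  207.6] yaw -1.7 | turn x1: [0.011, 0.01, -0.005] (0deg) | then shift x2: [0.018, -0.018, 0.838] (84mm) j6 88
```

Emit:
step_arm(steps=[[[0.018,-0.018,0.5,0.01,0.01,0],[0.018,-0.018,0.838,0.01,0.01,0],[0.018,-0.018,0.838,0.01,0.01,0]]])

```text
clock: 35.7
tool_pos: [0.4402, -0.1854, 0.1201]
orientation: [-180.0, 0.4, -1.6]
force: [0.2, -0.8, -0.8]
opening: 0.0428
gripper_force: 0.0
```

Emit:
step_arm(steps=[[[0.018,-0.018,0.4,0,0,0],[0.018,-0.018,0.7,0,0,0],[0.018,-0.018,0.838,0,0,0],[0.018,-0.018,0.838,0,0,0],[0.018,-0.018,0.838,0,0,0]]])

```text
clock: 36.2
tool_pos: [0.4462, -0.1847, 0.0416]
orientation: [180.0, -0.1, -1.5]
force: [0.6, -0.7, 0.7]
opening: 0.043
gripper_force: 0.0
```

Emit:
step_arm(steps=[[[0,0,0,0,0,0],[0,0,0,0,0,0],[0,0,0,0,0,0],[0,0,0,0,0,0],[0,0,0,0,0,0],[0,0,0,0,0,0],[0,0,0,0,0,0],[0,0,0,0,0,0]]], jaw=255)

```text
clock: 37.0
tool_pos: [0.4446, -0.1864, 0.0406]
orientation: [179.9, -0.0, -1.6]
force: [0.1, -7.7, 2.0]
opening: 0.011
gripper_force: 30.0
```

Emit:
step_arm(steps=[[[0,0.005,-0.07,0,0,0],[0,-0.005,-0.139,0,0,0],[0,-0.02,-0.207,0,0,0],[0,-0.041,-0.273,0,0,0],[0,-0.067,-0.338,0,0,0],[0,-0.098,-0.401,0,0,0],[0,-0.133,-0.461,0,0,0],[0,-0.173,-0.518,0,0,0],[0,-0.173,-0.518,0,0,0]]])

```text
clock: 37.9
tool_pos: [0.4452, -0.17, 0.094]
orientation: [179.8, -0.1, -1.6]
force: [-3.7, -13.1, 12.8]
opening: 0.011
gripper_force: 30.0
```

Emit:
step_arm(steps=[[[0,-0.039,-0.048,0,0,0],[0,-0.081,-0.093,0,0,0],[0,-0.127,-0.135,0,0,0],[0,-0.175,-0.174,0,0,0],[0,-0.225,-0.21,0,0,0],[0,-0.278,-0.242,0,0,0],[0,-0.333,-0.27,0,0,0],[0,-0.375,-0.29,0,0,0],[0,-0.375,-0.29,0,0,0],[0,-0.375,-0.29,0,0,0]]])

```text
clock: 38.9
tool_pos: [0.4464, -0.1336, 0.1247]
orientation: [179.7, -0.1, -1.5]
force: [-8.7, -15.1, 29.0]
opening: 0.0112
gripper_force: 30.0
```

Emit:
step_arm(steps=[[[0,0,0.03,0,0,0],[0,0,0.03,0,0,0],[0,0,0.03,0,0,0],[0,0,0.03,0,0,0]]], jaw=130)

```text
clock: 39.3
tool_pos: [0.4459, -0.1302, 0.1178]
orientation: [-180.0, 0.0, -1.6]
force: [1.0, 0.2, -0.4]
opening: 0.0372
gripper_force: 0.0
```

Emit:
step_arm(steps=[[[0,0,-0.5,0,0,0],[0,0,-1,0,0,0],[0,0,-1,0,0,0],[0,0,-1,0,0,0]]])

```text
clock: 39.7
tool_pos: [0.4467, -0.13, 0.219]
orientation: [-180.0, -0.2, -1.6]
force: [-0.6, -0.6, -2.3]
opening: 0.0429
gripper_force: 0.0
```

Emit:
step_arm(steps=[[[0,0,-0.1,0,0,0.3],[0,0,-0.1,0,0,0.6],[0,0,-0.1,0,0,0.785],[0,0,-0.1,0,0,0.785]]], jaw=0)

```text
clock: 40.1
tool_pos: [0.4452, -0.1303, 0.2265]
orientation: [179.9, 0.1, -24.2]
force: [0.1, 0.3, -0.4]
opening: 0.0698
gripper_force: 0.0
```

Emit:
step_arm(steps=[[[0,0,0,0,0,0.3],[0,0,0,0,0,0.6],[0,0,0,0,0,0.785],[0,0,0,0,0,0.785]]])

```text
clock: 40.5
tool_pos: [0.4455, -0.1303, 0.2269]
orientation: [179.9, 0.1, -46.5]
force: [0.1, -0.1, -0.2]
opening: 0.0875
gripper_force: 0.0
```

Emit:
step_arm(steps=[[[0,0,0,0,0,0.3],[0,0,0,0,0,0.6],[0,0,0,0,0,0.785],[0,0,0,0,0,0.785]]])

```text
clock: 40.9
tool_pos: [0.4457, -0.1303, 0.2273]
orientation: [179.9, 0.0, -68.9]
force: [1.0, 0.2, -0.7]
opening: 0.0879
gripper_force: 0.0
```

Emit:
step_arm(steps=[[[0,0,0,0,0,0.3],[0,0,0,0,0,0.6],[0,0,0,0,0,0.785],[0,0,0,0,0,0.785],[0,0,0,0,0,0.785]]])

```text
clock: 41.4
tool_pos: [0.4459, -0.1304, 0.2277]
orientation: [180.0, -0.0, -91.2]
force: [0.5, 0.2, -0.1]
opening: 0.0876
gripper_force: 0.0
```

```bash
python3 - <<'E'
from h import *
o=get_obs();print(o['clock'],o['opening'],o['force'],o['joint_pos'][5])
go(449.2,-10,220,-91.6)
E
```

```text
41.4 0.0876220491150936 [ 0.54465718  0.24713997 -0.07008399] -9.339515605690758
at [ 445.9 -130.4  227.7] yaw -91.2 | turn x1: [0.0, -0.001, 0.012] (0deg) | then shift x2: [-0.602, 0.001, 0.039] (60mm) j6 -25
```

Emit:
step_arm(steps=[[[-0.3,0,0,0,0,0.012],[-0.6,0,0.04,0,0,0.012],[-0.6,0,0.04,0,0,0.012]]])

```text
clock: 41.7
tool_pos: [0.4476, -0.0685, 0.2236]
orientation: [-180.0, 0.0, -91.6]
force: [-0.8, -0.9, -0.1]
opening: 0.0877
gripper_force: 0.0
```

Emit:
step_arm(steps=[[[-0.3,0,0,0,0,0],[-0.603,0,0.04,0,0,0],[-0.603,0,0.04,0,0,0],[-0.603,0,0.04,0,0,0]]])

```text
clock: 42.1
tool_pos: [0.4497, -0.01, 0.2198]
orientation: [180.0, -0.0, -91.7]
force: [0.4, -0.4, -0.2]
opening: 0.0876
gripper_force: 0.0
```

```bash
python3 - <<'E'
from h import *
c=calibration("wrist");p,d=snapshot("wrist");W=cloud(d,c)
k=(np.hypot(W[...,0]-.449,W[...,1]+.01)<.05)&(W[...,2]>.113)&(W[...,2]<.13)&(d>0);P=W[k]
r=cv2.minEnclosingCircle((P[:,:2]*1000).astype(np.float32)); print(len(P),r,np.median(P[:,2]))
go(449.2,-10,63,-91.6)
E
```

```text
3684 ((449.7489929199219, -11.54416561126709), 25.403732299804688) 0.11958731109517956
at [449.7 -10.4 219.9] yaw -91.8 | turn x1: [0.0, -0.001, -0.006] (0deg) | then shift x2: [-0.002, 0.003, 0.785] (78mm) j6 -25
```

Emit:
step_arm(steps=[[[0,0,0.5,0,0,0],[0,0,0.785,0,0,0],[0,0,0.785,0,0,0]]])

```text
clock: 42.45
tool_pos: [0.4471, -0.0119, 0.1383]
orientation: [179.6, -0.1, -92.0]
force: [-0.9, -0.1, 0.2]
opening: 0.0875
gripper_force: 0.0
```

Emit:
step_arm(steps=[[[0,0,0.3,0,0,0],[0,0,0.6,0,0,0],[0,0,0.785,0,0,0],[0,0,0.785,0,0,0],[0,0,0.785,0,0,0]]])

```text
clock: 42.95
tool_pos: [0.4509, -0.0104, 0.0643]
orientation: [-179.9, -0.0, -91.9]
force: [0.6, -0.2, 0.3]
opening: 0.0876
gripper_force: 0.0
```

Emit:
step_arm(steps=[[[0,0,0,0,0,0],[0,0,0,0,0,0],[0,0,0,0,0,0],[0,0,0,0,0,0],[0,0,0,0,0,0],[0,0,0,0,0,0]]], jaw=255)

```text
clock: 43.55
tool_pos: [0.4498, -0.0102, 0.0634]
orientation: [-180.0, -0.0, -91.9]
force: [-3.9, 1.3, 7.3]
opening: 0.0619
gripper_force: 30.0
```

Emit:
step_arm(steps=[[[0,0,-0.3,0,0,0],[0,0,-0.6,0,0,0],[0,0,-1,0,0,0],[0,0,-1,0,0,0]]])

```text
clock: 43.95
tool_pos: [0.4527, -0.0095, 0.1676]
orientation: [-179.5, 0.1, -91.9]
force: [0.2, 1.1, -2.1]
opening: 0.0623
gripper_force: 30.0
```

Emit:
step_arm(steps=[[[0,0,-0.4,0,0,0],[0,0,-0.8,0,0,0],[0,0,-0.8,0,0,0],[0,0,-0.8,0,0,0]]])

```text
clock: 44.35
tool_pos: [0.4495, -0.0099, 0.2425]
orientation: [-180.0, 0.0, -92.0]
force: [-0.7, -0.2, -4.7]
opening: 0.0619
gripper_force: 30.0
```

```bash
python3 - <<'E'
from h import *
o=get_obs();print(o['clock'],o['opening'],o['force'],o['joint_pos'][5])
go(537.9,-425.7,240,-93)
E
```

```text
44.35 0.06187643996429931 [-0.74958706 -0.24592246 -4.70103051] -25.90729876143095
at [449.5  -9.9 242.5] yaw -92.0 | turn x1: [-0.001, 0.002, 0.036] (1deg) | then shift x5: [0.821, -0.22, 0.005] (85mm) j6 19
```

Emit:
step_arm(steps=[[[0,0,0,0,0,0.036],[0,0,0,0,0,0.036]]])

```text
clock: 44.55
tool_pos: [0.4488, -0.0104, 0.2413]
orientation: [179.8, -0.1, -93.0]
force: [-0.3, -0.7, -4.0]
opening: 0.0617
gripper_force: 30.0
```

Emit:
step_arm(steps=[[[0.3,-0.08,0,0,0,0],[0.6,-0.16,0,0,0,0],[0.821,-0.22,0,0,0,0]]])

```text
clock: 44.85
tool_pos: [0.4672, -0.0945, 0.2417]
orientation: [179.9, -0.0, -93.0]
force: [-0.9, 0.1, -2.4]
opening: 0.062
gripper_force: 30.0
```

Emit:
step_arm(steps=[[[0.4,-0.11,0,0,0,0],[0.821,-0.22,0,0,0,0],[0.821,-0.22,0,0,0,0]]])

```text
clock: 45.15
tool_pos: [0.4851, -0.1803, 0.2411]
orientation: [179.8, -0.1, -93.2]
force: [0.1, -0.4, -4.3]
opening: 0.0617
gripper_force: 30.0
```

Emit:
step_arm(steps=[[[0.4,-0.11,0,0,0,0],[0.821,-0.22,0,0,0,0],[0.821,-0.22,0,0,0,0]]])

```text
clock: 45.45
tool_pos: [0.503, -0.263, 0.2409]
orientation: [179.8, -0.0, -93.2]
force: [-0.2, 0.9, -3.0]
opening: 0.0618
gripper_force: 30.0
```

Emit:
step_arm(steps=[[[0.4,-0.11,0,0,0,0],[0.821,-0.22,0,0,0,0],[0.821,-0.22,0,0,0,0]]])

```text
clock: 45.75
tool_pos: [0.5207, -0.346, 0.2405]
orientation: [179.8, -0.0, -93.1]
force: [-0.7, 1.4, -3.8]
opening: 0.0619
gripper_force: 30.0
```

Emit:
step_arm(steps=[[[0.3,-0.08,0,0,0,0],[0.6,-0.16,0,0,0,0],[0.821,-0.22,0,0,0,0],[0.821,-0.22,0,0,0,0],[0.821,-0.22,0,0,0,0]]])

```text
clock: 46.25
tool_pos: [0.5378, -0.4254, 0.2411]
orientation: [179.9, 0.1, -93.0]
force: [0.2, 0.1, -3.1]
opening: 0.0617
gripper_force: 30.0
```

```bash
python3 - <<'E'
from h import *
o=get_obs();print(o['clock'],o['opening'],o['force'],o['joint_pos'][5])
go(537.9,-425.7,59,-93)
E
```

```text
46.25 0.06171220933895354 [ 0.17745395  0.13064366 -3.13580282] 19.084887017053422
at [ 537.8 -425.4  241.1] yaw -93.0 | turn x1: [0.005, 0.003, -0.001] (0deg) | then shift x2: [0.002, -0.0, 0.911] (91mm) j6 19
```

Emit:
step_arm(steps=[[[0,0,0.4,0,0,0],[0,0,0.8,0,0,0],[0,0,0.9,0,0,0],[0,0,0.9,0,0,0]]])

```text
clock: 46.65
tool_pos: [0.5374, -0.4246, 0.1515]
orientation: [179.8, 0.1, -92.9]
force: [-0.4, -1.0, -2.0]
opening: 0.0622
gripper_force: 30.0
```

Emit:
step_arm(steps=[[[0,0,0.25,0,0,0],[0,0,0.5,0,0,0],[0,0,0.7,0,0,0],[0,0,0.85,0,0,0],[0,0,0.92,0,0,0],[0,0,0.94,0,0,0],[0,0,0.95,0,0,0],[0,0,0.95,0,0,0]]])

```text
clock: 47.45
tool_pos: [0.539, -0.4263, 0.0592]
orientation: [-179.9, -0.1, -93.0]
force: [0.4, -0.0, -3.4]
opening: 0.062
gripper_force: 30.0
```

Emit:
step_arm(steps=[[[0,0,0.01,0,0,0],[0,0,0.022,0,0,0],[0,0,0.022,0,0,0]]])

```text
clock: 47.75
tool_pos: [0.5389, -0.4262, 0.0576]
orientation: [-179.9, -0.1, -93.0]
force: [-0.6, 2.4, 4.4]
opening: 0.0623
gripper_force: 30.0
```

Emit:
step_arm(steps=[[[0,0,0,0,0,0],[0,0,0,0,0,0],[0,0,0,0,0,0],[0,0,0,0,0,0]]], jaw=20)

```text
clock: 48.15
tool_pos: [0.5384, -0.426, 0.0559]
orientation: [-180.0, -0.0, -93.0]
force: [-0.1, -0.6, -1.0]
opening: 0.0802
gripper_force: 0.0
```

Emit:
step_arm(steps=[[[0,0,-0.3,0,0,0],[0,0,-0.7,0,0,0],[0,0,-1,0,0,0],[0,0,-1,0,0,0]]])

```text
clock: 48.55
tool_pos: [0.5407, -0.4275, 0.1615]
orientation: [-179.6, -0.3, -92.9]
force: [0.2, -0.5, -0.1]
opening: 0.0811
gripper_force: 0.0
```

Emit:
step_arm(steps=[[[0,0,-0.5,0,0,0],[0,0,-0.8,0,0,-0.3],[0,0,-0.8,0,0,-0.6],[0,0,-0.8,0,0,-0.798],[0,0,-0.8,0,0,-0.798]]], jaw=130)

```text
clock: 49.05
tool_pos: [0.5382, -0.4257, 0.2357]
orientation: [-180.0, -0.0, -70.0]
force: [0.3, -0.0, -0.1]
opening: 0.0467
gripper_force: 0.0
```

Emit:
step_arm(steps=[[[0,0,0,0,0,-0.3],[0,0,0,0,0,-0.6],[0,0,0,0,0,-0.798],[0,0,0,0,0,-0.798]]])

```text
clock: 49.45
tool_pos: [0.5381, -0.4258, 0.2352]
orientation: [180.0, 0.0, -47.3]
force: [0.7, -0.3, -0.1]
opening: 0.043
gripper_force: 0.0
```

Emit:
step_arm(steps=[[[0,0,0,0,0,-0.3],[0,0,0,0,0,-0.6],[0,0,0,0,0,-0.798],[0,0,0,0,0,-0.798]]])

```text
clock: 49.85
tool_pos: [0.5382, -0.4258, 0.2354]
orientation: [180.0, 0.0, -24.6]
force: [-0.1, 0.2, 0.0]
opening: 0.0427
gripper_force: 0.0
```

Emit:
step_arm(steps=[[[0,0,0,0,0,-0.3],[0,0,0,0,0,-0.6],[0,0,0,0,0,-0.798],[0,0,0,0,0,-0.798],[0,0,0,0,0,-0.798]]])

```text
clock: 50.35
tool_pos: [0.5383, -0.4258, 0.2357]
orientation: [180.0, 0.0, -1.9]
force: [0.4, -0.5, -0.2]
opening: 0.043
gripper_force: 0.0
```

```bash
python3 - <<'E'
from h import *
o=get_obs();print(o['clock'],o['opening'],o['force'],o['joint_pos'][5])
go(446,-130.5,220,-1.6)
c=calibration("top"); p,d=snapshot("top"); W=cloud(d,c)
def st(n,x,y,r,z0,z1):
    k=(np.hypot(W[...,0]-x,W[...,1]-y)<r)&(W[...,2]>z0)&(W[...,2]<z1)&(d>0); P=W[k]
    if len(P)<4: print(n,len(P));return
    r=cv2.minAreaRect((P[:,:2]*1000).astype(np.float32)); print(n,len(P),np.round(r[0],1),np.round(r[1],1),round(r[2],1),np.round(np.median(P[:,2])*1e3,1))
st("jar neck",.538,-.426,.06,.1,.125);st("grip",.446,-.13,.045,.11,.15); st("cap",.583,.385,.05,.03,.05); st("jar2",.4565,.161,.05,.075,.095); st("lidA",.6155,-.065,.06,.01,.02); st("lidB",.619,-.18,.06,.01,.02)
cv2.imwrite("pics/t3.png",p[:,:,::-1])
E
```

```text
50.35 0.04299441589688667 [ 0.38161605 -0.53050828 -0.20735037] 110.19800075033235
at [ 538.3 -425.8  235.7] yaw -1.9 | turn x1: [0.0, 0.0, -0.011] (0deg) | then shift x3: [-0.335, -0.975, 0.052] (103mm) j6 80
jar neck 0
grip 162 [ 446.5 -128.1] [18.8 72.9] 89.1 135.8
cap 447 [594.1 387.3] [61.5 74.5] 89.9 41.5
jar2 255 [456.  160.8] [61.3 60.3] 0.7 84.1
lidA 389 [615.6 -65.2] [61.1 60.1] 87.2 15.9
lidB 397 [ 619.  -179.6] [60.4 64. ] 43.5 15.9
```

Emit:
step_arm(steps=[[[-0.17,-0.49,0,0,0,0],[-0.335,-0.975,0.05,0,0,0],[-0.335,-0.975,0.05,0,0,0]]])

```text
clock: 50.7
tool_pos: [0.5054, -0.3237, 0.2307]
orientation: [-179.9, 0.0, -1.7]
force: [0.3, -0.1, 0.9]
opening: 0.0431
gripper_force: 0.0
```

Emit:
step_arm(steps=[[[-0.17,-0.49,0,0,0,0],[-0.335,-0.975,0.05,0,0,0],[-0.335,-0.975,0.05,0,0,0]]])

```text
clock: 51.0
tool_pos: [0.4748, -0.2256, 0.2259]
orientation: [-179.9, -0.0, -1.6]
force: [0.6, -0.9, 1.8]
opening: 0.0427
gripper_force: 0.0
```

Emit:
step_arm(steps=[[[-0.17,-0.49,0,0,0,0],[-0.335,-0.975,0.05,0,0,0],[-0.335,-0.975,0.05,0,0,0],[-0.335,-0.975,0.05,0,0,0]]])

```text
clock: 51.4
tool_pos: [0.446, -0.1298, 0.2214]
orientation: [180.0, -0.1, -1.5]
force: [0.3, -0.4, 0.5]
opening: 0.0434
gripper_force: 0.0
```

```bash
python3 - <<'E'
from h import *
go(446,-130,123,-1.6)
E
```

```text
at [ 446.  -129.8  221.4] yaw -1.5 | turn x1: [0.0, -0.003, 0.003] (0deg) | together shift x1: [-0.001, 0.002, 0.984] (98mm) j6 80
```

Emit:
step_arm(steps=[[[0,0,0.4,0,0,0],[0,0,0.8,0,0,0],[0,0,0.98,0,0,0],[0,0,0.98,0,0,0],[0,0,0.98,0,0,0]]])

```text
clock: 51.9
tool_pos: [0.4465, -0.1318, 0.1232]
orientation: [179.9, 0.0, -1.6]
force: [-0.1, 0.4, 1.0]
opening: 0.0428
gripper_force: 0.0
```

Emit:
step_arm(steps=[[[0,0,0,0,0,0],[0,0,0,0,0,0],[0,0,0,0,0,0],[0,0,0,0,0,0],[0,0,0,0,0,0],[0,0,0,0,0,0],[0,0,0,0,0,0]]], jaw=255)

```text
clock: 52.6
tool_pos: [0.4461, -0.1317, 0.1239]
orientation: [179.9, -0.1, -1.5]
force: [-1.4, -6.3, 5.9]
opening: 0.0111
gripper_force: 30.0
```

Emit:
step_arm(steps=[[[0,0.058,0.027,0,0,0],[0,0.114,0.058,0,0,0],[0,0.168,0.093,0,0,0],[0,0.219,0.132,0,0,0],[0,0.267,0.174,0,0,0],[0,0.312,0.22,0,0,0],[0,0.354,0.269,0,0,0],[0,0.392,0.32,0,0,0],[0,0.392,0.32,0,0,0]]])

```text
clock: 53.5
tool_pos: [0.4451, -0.1698, 0.0907]
orientation: [-180.0, -0.1, -1.5]
force: [2.9, 1.5, -4.1]
opening: 0.0112
gripper_force: 30.0
```

Emit:
step_arm(steps=[[[0,0.037,0.059,0,0,0],[0,0.07,0.121,0,0,0],[0,0.097,0.185,0,0,0],[0,0.12,0.251,0,0,0],[0,0.137,0.318,0,0,0],[0,0.149,0.387,0,0,0],[0,0.15,0.456,0,0,0],[0,0.15,0.526,0,0,0],[0,0.145,0.56,0,0,0],[0,0.145,0.57,0,0,0],[0,0.145,0.57,0,0,0]]])

```text
clock: 54.6
tool_pos: [0.4448, -0.1863, 0.0347]
orientation: [179.8, -0.0, -1.5]
force: [-0.2, -15.8, 3.4]
opening: 0.011
gripper_force: 30.0
```

Emit:
step_arm(steps=[[[0,0,0,0,0,0],[0,0,0,0,0,0],[0,0,0,0,0,0],[0,0,0,0,0,0]]], jaw=130)

```text
clock: 55.0
tool_pos: [0.4443, -0.1843, 0.0338]
orientation: [180.0, -0.0, -1.5]
force: [-0.2, 0.1, 0.1]
opening: 0.0372
gripper_force: 0.0
```

Emit:
step_arm(steps=[[[0,0,-0.5,0,0,0],[0,0,-1,0,0,0],[0,0,-1,0,0,0]]])

```text
clock: 55.3
tool_pos: [0.4484, -0.1848, 0.1401]
orientation: [179.9, -0.6, -1.4]
force: [-0.0, -0.0, -0.5]
opening: 0.043
gripper_force: 0.0
```

Emit:
step_arm(steps=[[[0,0,-0.5,0,0,0],[0,0,-0.8,0,0,0.3],[0,0,-0.8,0,0,0.6],[0,0,-0.8,0,0,0.768],[0,0,-0.8,0,0,0.768]]], jaw=0)

```text
clock: 55.8
tool_pos: [0.4442, -0.1842, 0.214]
orientation: [-180.0, -0.0, -23.6]
force: [-0.6, 0.4, -0.8]
opening: 0.0775
gripper_force: 0.0
```

Emit:
step_arm(steps=[[[0,0,0,0,0,0.3],[0,0,0,0,0,0.6],[0,0,0,0,0,0.768],[0,0,0,0,0,0.768]]])

```text
clock: 56.2
tool_pos: [0.4441, -0.1843, 0.2135]
orientation: [180.0, 0.0, -45.4]
force: [0.5, 0.0, -0.3]
opening: 0.0876
gripper_force: 0.0
```

Emit:
step_arm(steps=[[[0,0,0,0,0,0.3],[0,0,0,0,0,0.6],[0,0,0,0,0,0.768],[0,0,0,0,0,0.768]]])

```text
clock: 56.6
tool_pos: [0.4441, -0.1844, 0.2135]
orientation: [180.0, -0.0, -67.4]
force: [-1.1, -0.1, 0.5]
opening: 0.0875
gripper_force: 0.0
```

Emit:
step_arm(steps=[[[0,0,0,0,0,0.3],[0,0,0,0,0,0.6],[0,0,0,0,0,0.768],[0,0,0,0,0,0.768],[0,0,0,0,0,0.768]]])

```text
clock: 57.1
tool_pos: [0.4442, -0.1844, 0.2137]
orientation: [-180.0, -0.0, -89.2]
force: [-0.4, -0.0, -0.2]
opening: 0.0877
gripper_force: 0.0
```

```bash
python3 - <<'E'
from h import *
o=get_obs();print(o['clock'],o['opening'],o['force'],o['joint_pos'])
go(456.2,161,200,-89.5)
E
```

```text
57.1 0.08768453361287543 [-0.35135749 -0.02624282 -0.18235457] [ 9.67621275e-01  2.54598641e+00 -2.41267375e+01  1.81253866e-02
 -6.33206268e+01 -1.77966106e-01]
at [ 444.2 -184.4  213.7] yaw -89.2 | turn x1: [-0.0, -0.001, 0.01] (0deg) | then shift x4: [-0.863, -0.037, 0.034] (86mm) j6 -42
```

Emit:
step_arm(steps=[[[-0.43,-0.02,0,0,0,0.01],[-0.863,-0.037,0.03,0,0,0.01],[-0.863,-0.037,0.03,0,0,0.01]]])

```text
clock: 57.4
tool_pos: [0.4474, -0.0949, 0.2107]
orientation: [-180.0, 0.0, -89.4]
force: [-0.2, 0.3, -0.5]
opening: 0.0876
gripper_force: 0.0
```

Emit:
step_arm(steps=[[[-0.43,-0.02,0,0,0,0],[-0.863,-0.037,0.03,0,0,0],[-0.863,-0.037,0.03,0,0,0]]])

```text
clock: 57.7
tool_pos: [0.4511, -0.0085, 0.2077]
orientation: [-180.0, 0.0, -89.4]
force: [-0.4, 0.8, -0.0]
opening: 0.0876
gripper_force: 0.0
```

Emit:
step_arm(steps=[[[-0.43,-0.02,0,0,0,0],[-0.863,-0.037,0.03,0,0,0],[-0.863,-0.037,0.03,0,0,0]]])

```text
clock: 58.0
tool_pos: [0.4547, 0.0776, 0.2046]
orientation: [-180.0, 0.0, -89.4]
force: [-0.5, -0.0, -0.8]
opening: 0.0874
gripper_force: 0.0
```

Emit:
step_arm(steps=[[[-0.43,-0.02,0,0,0,0],[-0.863,-0.037,0.03,0,0,0],[-0.863,-0.037,0.03,0,0,0],[-0.863,-0.037,0.03,0,0,0]]])

```text
clock: 58.4
tool_pos: [0.4575, 0.1609, 0.2013]
orientation: [180.0, -0.1, -89.6]
force: [0.0, -0.9, 0.7]
opening: 0.0873
gripper_force: 0.0
```

```bash
python3 - <<'E'
from h import *
c=calibration("wrist");p,d=snapshot("wrist");W=cloud(d,c)
k=(np.hypot(W[...,0]-.456,W[...,1]-.161)<.06)&(W[...,2]>.06)&(W[...,2]<.09)&(d>0);P=W[k]
r=cv2.minAreaRect((P[:,:2]*1000).astype(np.float32)); print(len(P),r,np.median(P[:,2]))
k=(np.hypot(W[...,0]-.456,W[...,1]-.161)<.06)&(W[...,2]>.1)&(W[...,2]<.12)&(d>0);P=W[k]
print(cv2.minEnclosingCircle((P[:,:2]*1000).astype(np.float32)))
go(456.2,161,51,-89.5)
E
```

```text
2475 ((454.81842041015625, 160.26788330078125), (62.23153305053711, 61.74824905395508), 0.15013277530670166) 0.0837325707643266
((454.8601989746094, 160.53558349609375), 25.41880989074707)
at [457.4 160.3 201.4] yaw -89.7 | turn x1: [0.001, -0.002, -0.007] (0deg) | then shift x2: [-0.004, 0.006, 0.752] (75mm) j6 -42
```

Emit:
step_arm(steps=[[[0,0.02,0.4,0,0,0],[0,0.02,0.75,0,0,0],[0,0.02,0.75,0,0,0]]])

```text
clock: 58.75
tool_pos: [0.453, 0.1576, 0.1232]
orientation: [179.7, -0.3, -89.9]
force: [-0.6, -0.2, 0.0]
opening: 0.0878
gripper_force: 0.0
```

Emit:
step_arm(steps=[[[0,0,0.3,0,0,0],[0,0,0.6,0,0,0],[0,0,0.75,0,0,0],[0,0,0.75,0,0,0],[0,0,0.75,0,0,0]]])

```text
clock: 59.25
tool_pos: [0.4566, 0.1608, 0.0532]
orientation: [-179.9, 0.0, -89.8]
force: [0.5, 0.4, 0.5]
opening: 0.0875
gripper_force: 0.0
```

Emit:
step_arm(steps=[[[0,0,0,0,0,0],[0,0,0,0,0,0],[0,0,0,0,0,0],[0,0,0,0,0,0],[0,0,0,0,0,0],[0,0,0,0,0,0]]], jaw=255)

```text
clock: 59.85
tool_pos: [0.4555, 0.1608, 0.0521]
orientation: [-180.0, -0.0, -89.8]
force: [-3.2, -0.8, 7.4]
opening: 0.0618
gripper_force: 30.0
```

Emit:
step_arm(steps=[[[0,0,-0.3,0,0,0],[0,0,-0.6,0,0,0],[0,0,-1,0,0,0],[0,0,-1,0,0,0]]])

```text
clock: 60.25
tool_pos: [0.4581, 0.1625, 0.1564]
orientation: [-179.6, 0.2, -89.8]
force: [0.8, -0.5, -3.1]
opening: 0.0614
gripper_force: 30.0
```

Emit:
step_arm(steps=[[[0,0,-0.4,0,0,0],[0,0,-0.7,0,0,0.1],[0,0,-0.7,0,0,0.12],[0,0,-0.7,0,0,0.12]]])

```text
clock: 60.65
tool_pos: [0.455, 0.1608, 0.2209]
orientation: [180.0, 0.0, -93.3]
force: [-0.4, 0.0, -4.4]
opening: 0.0616
gripper_force: 30.0
```

```bash
python3 - <<'E'
from h import *
o=get_obs();print(o['clock'],o['opening'],o['force'],o['joint_pos'][5])
go(542.7,-335.9,215,-93)
E
```

```text
60.65 0.06163015511362679 [-0.37167036  0.0217013  -4.35594753] -46.113964109434164
at [455.  160.8 220.9] yaw -93.3 | turn x1: [0.001, 0.001, -0.01] (0deg) | then shift x5: [0.983, -0.227, 0.012] (101mm) j6 11
```

Emit:
step_arm(steps=[[[0.3,-0.07,0,0,0,0],[0.65,-0.15,0,0,0,0],[0.983,-0.227,0,0,0,0]]])

```text
clock: 60.95
tool_pos: [0.4714, 0.0601, 0.2194]
orientation: [179.8, -0.1, -93.2]
force: [1.2, -0.4, -2.4]
opening: 0.0617
gripper_force: 30.0
```

Emit:
step_arm(steps=[[[0.48,-0.11,0,0,0,0],[0.983,-0.227,0,0,0,0],[0.983,-0.227,0,0,0,0]]])

```text
clock: 61.25
tool_pos: [0.4884, -0.0428, 0.2192]
orientation: [179.8, -0.1, -93.5]
force: [-0.3, 0.9, -3.7]
opening: 0.0618
gripper_force: 30.0
```

Emit:
step_arm(steps=[[[0.48,-0.11,0,0,0,0],[0.983,-0.227,0,0,0,0],[0.983,-0.227,0,0,0,0]]])

```text
clock: 61.55
tool_pos: [0.5058, -0.1416, 0.2191]
orientation: [179.8, -0.1, -93.5]
force: [-0.8, 0.5, -3.7]
opening: 0.0618
gripper_force: 30.0
```

Emit:
step_arm(steps=[[[0.48,-0.11,0,0,0,0],[0.983,-0.227,0,0,0,0],[0.983,-0.227,0,0,0,0]]])

```text
clock: 61.85
tool_pos: [0.5232, -0.2408, 0.2188]
orientation: [179.8, -0.0, -93.5]
force: [-1.0, 0.2, -3.5]
opening: 0.0614
gripper_force: 30.0
```

Emit:
step_arm(steps=[[[0.4,-0.09,0,0,0,-0.01],[0.8,-0.18,0,0,0,-0.01],[0.983,-0.227,0,0,0,-0.01],[0.983,-0.227,0,0,0,-0.01],[0.983,-0.227,0,0,0,-0.01]]])

```text
clock: 62.35
tool_pos: [0.5401, -0.3357, 0.2197]
orientation: [179.8, 0.1, -93.0]
force: [-1.2, 0.3, -3.7]
opening: 0.0616
gripper_force: 30.0
```

```bash
python3 - <<'E'
from h import *
go(542.7,-335.9,58,-93)
c=calibration("wrist");p,d=snapshot("wrist");W=cloud(d,c)
k=(np.hypot(W[...,0]-.538,W[...,1]+.426)<.06)&(W[...,2]>.1)&(W[...,2]<.125)&(d>0);P=W[k]
if len(P): print(len(P),cv2.minEnclosingCircle((P[:,:2]*1000).astype(np.float32)),np.median(P[:,2]))
E
```

```text
at [ 540.1 -335.7  219.7] yaw -93.0 | turn x1: [0.006, 0.002, -0.001] (0deg) | then shift x2: [0.0, -0.013, 0.809] (81mm) j6 11
4548 ((539.7431640625, -427.4630432128906), 25.40285301208496) 0.11370037177813792
```

Jar 1 is standing in the crate (neck top at 113.7 mm, which is correct). I'll lower jar 2 next to it.

Emit:
step_arm(steps=[[[0,-0.013,0.4,0,0,0],[0,-0.026,0.8,0,0,0],[0,-0.026,0.8,0,0,0]]])

```text
clock: 62.7
tool_pos: [0.5398, -0.3334, 0.1361]
orientation: [179.5, 0.2, -93.0]
force: [-1.0, 1.4, -4.3]
opening: 0.0619
gripper_force: 30.0
```

Emit:
step_arm(steps=[[[0,0,0.25,0,0,0],[0,0,0.45,0,0,0],[0,0,0.62,0,0,0],[0,0,0.74,0,0,0],[0,0,0.8,0,0,0],[0,0,0.83,0,0,0],[0,0,0.84,0,0,0],[0,0,0.84,0,0,0]]])

```text
clock: 63.5
tool_pos: [0.544, -0.3367, 0.0586]
orientation: [-179.9, -0.0, -93.0]
force: [1.1, 0.7, -2.2]
opening: 0.0618
gripper_force: 30.0
```

Emit:
step_arm(steps=[[[0,0,0,0,0,0],[0,0,0,0,0,0],[0,0,0,0,0,0],[0,0,0,0,0,0]]], jaw=20)

```text
clock: 63.9
tool_pos: [0.5438, -0.3367, 0.0583]
orientation: [-179.9, -0.0, -93.0]
force: [0.0, 1.6, 0.8]
opening: 0.08
gripper_force: 0.0
```

Emit:
step_arm(steps=[[[0,0,-0.3,0,0,0],[0,0,-0.7,0,0,0],[0,0,-1,0,0,0],[0,0,-1,0,0,0]]])

```text
clock: 64.3
tool_pos: [0.5461, -0.3378, 0.1634]
orientation: [-179.5, -0.2, -92.9]
force: [-0.1, -0.2, 0.2]
opening: 0.0808
gripper_force: 0.0
```

Emit:
step_arm(steps=[[[0,0,-0.4,0,0,0],[0,0,-0.7,0,0,0],[0,0,-0.7,0,0,0]]], jaw=0)

```text
clock: 64.6
tool_pos: [0.5455, -0.3376, 0.2327]
orientation: [-179.6, -0.2, -92.9]
force: [0.4, -0.4, -0.1]
opening: 0.0872
gripper_force: 0.0
```

```bash
python3 - <<'E'
from h import *
o=get_obs();print(o['clock'],o['opening'],o['force'],o['joint_pos'][5])
c=calibration("top"); p,d=snapshot("top"); W=cloud(d,c)
z=W[...,2];mm=((z>.009)&(z<.024)&(d>0)).astype(np.uint8); n,l,s,ce=cv2.connectedComponentsWithStats(mm)
for i in range(1,n):
    if s[i,4]>150: P=W[l==i]; q=cv2.minEnclosingCircle((P[:,:2]*1000).astype(np.float32)); print(s[i,4],np.round(ce[i]),np.round(q[0],1),round(q[1],1))
cv2.imwrite("pics/t4.png",p[:,:,::-1])
go(619,-179.6,120,-93);go(615.5,-65.5,120,-93)
E
```

```text
64.6 0.0871927956441325 [ 0.4235663  -0.35437467 -0.06271817] 11.314406612163522
993 [275.  85.] [962.2   2.3] 598.4
3449 [300. 136.] [807.1 -68.1] 128.0
408 [303. 201.] [616.1 -65.6] 31.7
221 [111. 230.] [531.  417.4] 113.2
2116 [289. 263.] [448.3 -27.3] 99.5
177 [202. 303.] [347.7 212.9] 45.1
4333 [530. 375.] [ 147.4 -637.2] 130.3
924 [278. 405.] [80.7 21.9] 83.7
at [ 544.5 -336.9  230.1] yaw -93.0 | turn x1: [-0.009, -0.003, 0.001] (0deg) | then shift x2: [-0.805, -0.331, 0.551] (103mm) j6 -4
at [ 544.5 -336.9  230.1] yaw -93.0 | turn x1: [-0.009, -0.003, 0.001] (0deg) | then shift x3: [-0.916, -0.189, 0.367] (100mm) j6 -15
```

View pics/t4.png

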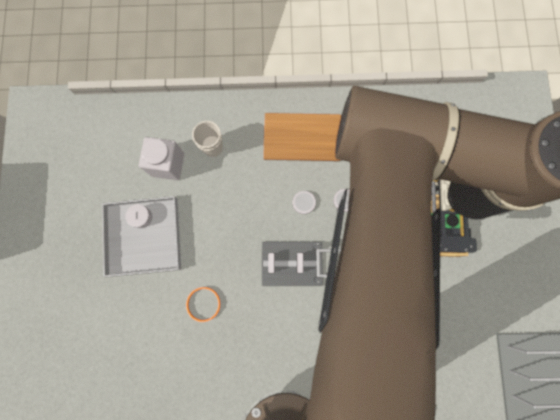

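Emit:
step_arm(steps=[[[-0.45,-0.1,0,0,0,0],[-0.916,-0.192,0.2,0,0,0],[-0.916,-0.192,0.367,0,0,0]]])

```text
clock: 64.95
tool_pos: [0.5681, -0.2421, 0.1898]
orientation: [-180.0, 0.0, -92.8]
force: [0.3, -0.0, -0.4]
opening: 0.0877
gripper_force: 0.0
```

Emit:
step_arm(steps=[[[-0.45,-0.1,0,0,0,0],[-0.916,-0.192,0.2,0,0,0],[-0.916,-0.192,0.367,0,0,0]]])

```text
clock: 65.25
tool_pos: [0.5921, -0.1515, 0.1528]
orientation: [180.0, 0.0, -92.8]
force: [1.1, -0.2, 0.1]
opening: 0.0878
gripper_force: 0.0
```

Emit:
step_arm(steps=[[[-0.45,-0.1,0,0,0,0],[-0.916,-0.192,0.2,0,0,0],[-0.916,-0.192,0.367,0,0,0],[-0.916,-0.192,0.367,0,0,0]]])

```text
clock: 65.65
tool_pos: [0.613, -0.0638, 0.1139]
orientation: [179.7, -0.1, -92.9]
force: [-0.4, -0.9, -0.4]
opening: 0.0875
gripper_force: 0.0
```

```bash
python3 - <<'E'
from h import *
c=calibration("wrist");p,d=snapshot("wrist");W=cloud(d,c)
for x,y in((.616,-.0655),(.619,-.18)):
    k=(np.hypot(W[...,0]-x,W[...,1]-y)<.055)&(W[...,2]>.011)&(W[...,2]<.022)&(d>0);P=W[k]
    if len(P): print(len(P),cv2.minEnclosingCircle((P[:,:2]*1000).astype(np.float32)),np.median(P[:,2]))
go(615.8,-65.5,4,-93)
E
```

```text
6053 ((615.1287231445312, -67.2419204711914), 31.86278533935547) 0.016035800096978046
7014 ((618.2129516601562, -181.12045288085938), 31.892160415649414) 0.016196486648558793
at [613.8 -64.8 115.6] yaw -92.9 | turn x1: [0.008, -0.002, 0.003] (0deg) | then shift x2: [0.003, -0.01, 0.558] (56mm) j6 -15
```

Emit:
step_arm(steps=[[[0.008,-0.008,0.3,0.008,0,0],[0.008,-0.008,0.558,0.008,0,0],[0.008,-0.008,0.558,0.008,0,0]]])

```text
clock: 66.0
tool_pos: [0.6135, -0.0673, 0.0592]
orientation: [179.9, -0.1, -93.1]
force: [-1.1, -0.2, 0.5]
opening: 0.0876
gripper_force: 0.0
```

Emit:
step_arm(steps=[[[0.008,-0.008,0.2,0,0,0],[0.008,-0.008,0.4,0,0,0],[0.008,-0.008,0.53,0,0,0],[0.008,-0.008,0.55,0,0,0],[0.008,-0.008,0.55,0,0,0]]])

```text
clock: 66.5
tool_pos: [0.6174, -0.0672, 0.0076]
orientation: [-179.7, -0.0, -93.0]
force: [0.4, -0.4, 0.6]
opening: 0.0877
gripper_force: 0.0
```

Emit:
step_arm(steps=[[[0,0,0,0,0,0],[0,0,0,0,0,0],[0,0,0,0,0,0],[0,0,0,0,0,0],[0,0,0,0,0,0],[0,0,0,0,0,0]]], jaw=255)

```text
clock: 67.1
tool_pos: [0.6173, -0.0667, 0.0074]
orientation: [-179.7, -0.0, -93.0]
force: [-2.2, 1.6, 6.4]
opening: 0.0628
gripper_force: 30.0
```

Emit:
step_arm(steps=[[[0,0,-0.3,0,0,0],[0,0,-0.7,0,0,0],[0,0,-1,0,0,-0.1],[0,0,-1,0,0,-0.24],[0,0,-1,0,0,-0.24]]])

```text
clock: 67.6
tool_pos: [0.617, -0.0666, 0.1078]
orientation: [-179.6, -0.0, -86.1]
force: [0.5, -0.3, -0.9]
opening: 0.063
gripper_force: 30.0
```

```bash
python3 - <<'E'
from h import *
o=get_obs();print(o['clock'],o['opening'],o['force'],o['joint_pos'][5])
go(506.5,329.6,110,-86.1)
E
```

```text
67.6 0.06304772416320795 [ 0.45918335 -0.25859336 -0.90816823] -7.981208662235175
at [617.  -66.6 107.8] yaw -86.1 | turn x1: [-0.012, -0.0, 0.002] (0deg) | then shift x5: [-0.806, 0.167, -0.004] (82mm) j6 -48
```

Emit:
step_arm(steps=[[[-0.4,0.08,0,0,0,0],[-0.806,0.167,0,-0.01,0,0],[-0.806,0.167,0,-0.01,0,0]]])

```text
clock: 67.9
tool_pos: [0.593, 0.0156, 0.1057]
orientation: [179.8, -0.0, -86.1]
force: [0.5, 0.6, -0.9]
opening: 0.0631
gripper_force: 30.0
```

Emit:
step_arm(steps=[[[-0.4,0.08,0,0,0,0],[-0.806,0.167,0,0,0,0],[-0.806,0.167,0,0,0,0]]])

```text
clock: 68.2
tool_pos: [0.5711, 0.0949, 0.1057]
orientation: [179.9, -0.0, -86.0]
force: [1.0, -0.1, -1.9]
opening: 0.063
gripper_force: 30.0
```

Emit:
step_arm(steps=[[[-0.4,0.08,0,0,0,0],[-0.806,0.167,0,0,0,0],[-0.806,0.167,0,0,0,0]]])

```text
clock: 68.5
tool_pos: [0.5493, 0.174, 0.1058]
orientation: [179.9, -0.1, -86.0]
force: [0.5, 0.5, -0.2]
opening: 0.0627
gripper_force: 30.0
```

Emit:
step_arm(steps=[[[-0.4,0.08,0,0,0,0],[-0.806,0.167,0,0,0,0],[-0.806,0.167,0,0,0,0]]])

```text
clock: 68.8
tool_pos: [0.5275, 0.2532, 0.1058]
orientation: [179.9, -0.1, -86.0]
force: [-0.4, -0.5, 0.6]
opening: 0.0631
gripper_force: 30.0
```

Emit:
step_arm(steps=[[[-0.4,0.08,0,0,0,0],[-0.806,0.167,0,0,0,0],[-0.806,0.167,0,0,0,0],[-0.806,0.167,0,0,0,0],[-0.806,0.167,0,0,0,0]]])

```text
clock: 69.3
tool_pos: [0.5059, 0.3283, 0.1058]
orientation: [179.9, -0.1, -86.2]
force: [0.2, -0.0, -0.1]
opening: 0.0632
gripper_force: 30.0
```

```bash
python3 - <<'E'
from h import *
o=get_obs();print(o['clock'],o['opening'],o['force'],o['joint_pos'][5])
go(506.5,329.6,13,-86.1)
c=calibration("top"); p,d=snapshot("top"); W=cloud(d,c)
def st(n,x,y,r,z0,z1):
    k=(np.hypot(W[...,0]-x,W[...,1]-y)<r)&(W[...,2]>z0)&(W[...,2]<z1)&(d>0); P=W[k]
    if len(P)<4: print(n,len(P));return
    q=cv2.minEnclosingCircle((P[:,:2]*1000).astype(np.float32)); print(n,len(P),np.round(q[0],1),np.round(q[1],1),np.round(np.median(P[:,2])*1e3,1))
st("cap",.583,.385,.06,.038,.05);st("lidB",.6185,-.1805,.06,.01,.02)
st("jar neck",.5397,-.4275,.04,.1,.125);st("jar2 neck",.5427,-.336,.04,.1,.125)
E
```

```text
69.3 0.06315358459149253 [ 0.19188631 -0.04687463 -0.09624981] -47.68808674837898
at [505.9 328.3 105.8] yaw -86.2 | turn x1: [0.004, -0.004, -0.003] (0deg) | together shift x1: [-0.014, -0.009, 0.928] (93mm) j6 -48
cap 0
lidB 393 [ 619.7 -178.6] 32.6 16.0
jar neck 347 [ 539.9 -426.2] 26.0 113.1
jar2 neck 335 [ 545.5 -335.2] 25.4 113.1
```

Emit:
step_arm(steps=[[[-0.014,-0.009,0.4,0,0,0],[-0.014,-0.009,0.7,0,0,0],[-0.014,-0.009,0.87,0,0,0],[-0.014,-0.009,0.93,0,0,0],[-0.014,-0.009,0.93,0,0,0],[-0.014,-0.009,0.93,0,0,0]]])

```text
clock: 69.95
tool_pos: [0.5075, 0.3312, 0.0146]
orientation: [-180.0, 0.0, -86.1]
force: [-1.0, -0.7, 0.4]
opening: 0.063
gripper_force: 30.0
```

Emit:
step_arm(steps=[[[0,0,0,0,0,0],[0,0,0,0,0,0],[0,0,0,0,0,0],[0,0,0,0,0,0]]], jaw=40)

```text
clock: 70.35
tool_pos: [0.5068, 0.3312, 0.014]
orientation: [180.0, -0.0, -86.1]
force: [0.4, 0.1, 0.4]
opening: 0.0739
gripper_force: 0.0
```

Emit:
step_arm(steps=[[[0,0,-0.4,0,0,0],[0,0,-0.9,0,0,0],[0,0,-0.9,0,0,0]]])

```text
clock: 70.65
tool_pos: [0.51, 0.3341, 0.1107]
orientation: [-179.5, 0.3, -86.0]
force: [0.3, 1.4, 0.3]
opening: 0.0735
gripper_force: 0.0
```

Emit:
step_arm(steps=[[[0,0,-0.1,0,0,0.1],[0,0,-0.1,0,0,0.24],[0,0,-0.1,0,0,0.24]]], jaw=0)

```text
clock: 70.95
tool_pos: [0.5068, 0.3313, 0.1141]
orientation: [180.0, 0.0, -93.0]
force: [0.0, -1.2, -0.2]
opening: 0.0871
gripper_force: 0.0
```

```bash
python3 - <<'E'
from h import *
o=get_obs();print(o['clock'],o['opening'],o['force'],o['joint_pos'][5])
go(618.8,-179.8,115,-93)
E
```

```text
70.95 0.0870771837175543 [ 0.03946151 -1.20704412 -0.18916374] -54.66196192255857
at [506.8 331.3 114.1] yaw -93.0 | turn x1: [0.0, 0.0, -0.001] (0deg) | then shift x6: [0.841, -0.231, -0.001] (87mm) j6 -4
```

Emit:
step_arm(steps=[[[0.42,-0.115,0,0,0,0],[0.841,-0.231,0,0,0,0],[0.841,-0.231,0,0,0,0]]])

```text
clock: 71.25
tool_pos: [0.5251, 0.2419, 0.1132]
orientation: [179.9, -0.1, -93.0]
force: [0.6, 0.3, -0.3]
opening: 0.0877
gripper_force: 0.0
```

Emit:
step_arm(steps=[[[0.42,-0.115,0,0,0,0],[0.841,-0.231,0,0,0,0],[0.841,-0.231,0,0,0,0]]])

```text
clock: 71.55
tool_pos: [0.5441, 0.157, 0.1133]
orientation: [179.9, -0.1, -93.1]
force: [-0.3, -0.3, 0.3]
opening: 0.0875
gripper_force: 0.0
```

Emit:
step_arm(steps=[[[0.42,-0.115,0,0,0,0],[0.841,-0.231,0,0,0,0],[0.841,-0.231,0,0,0,0]]])

```text
clock: 71.85
tool_pos: [0.563, 0.0722, 0.1133]
orientation: [179.9, -0.1, -93.1]
force: [0.6, 0.5, -0.5]
opening: 0.0872
gripper_force: 0.0
```

Emit:
step_arm(steps=[[[0.42,-0.115,0,0,0,0],[0.841,-0.231,0,0,0,0],[0.841,-0.231,0,0,0,0]]])

```text
clock: 72.15
tool_pos: [0.582, -0.0127, 0.1134]
orientation: [179.9, -0.1, -93.1]
force: [-0.4, -0.2, -0.7]
opening: 0.0876
gripper_force: 0.0
```

Emit:
step_arm(steps=[[[0.42,-0.115,0,0,0,0],[0.841,-0.231,0,0,0,0],[0.841,-0.231,0,0,0,0]]])

```text
clock: 72.45
tool_pos: [0.6009, -0.0978, 0.1134]
orientation: [179.9, -0.1, -93.1]
force: [-0.4, 0.2, -0.7]
opening: 0.0879
gripper_force: 0.0
```

Emit:
step_arm(steps=[[[0.42,-0.115,0,0,0,0],[0.841,-0.231,0,0,0,0],[0.841,-0.231,0,0,0,0],[0.841,-0.231,0,0,0,0],[0.841,-0.231,0,0,0,0]]])

```text
clock: 72.95
tool_pos: [0.6189, -0.1789, 0.1136]
orientation: [179.9, -0.0, -92.9]
force: [0.2, 0.5, -0.0]
opening: 0.0875
gripper_force: 0.0
```

```bash
python3 - <<'E'
from h import *
c=calibration("wrist");p,d=snapshot("wrist");W=cloud(d,c)
k=(np.hypot(W[...,0]-.619,W[...,1]+.18)<.055)&(W[...,2]>.011)&(W[...,2]<.022)&(d>0);P=W[k]
if len(P): print(len(P),cv2.minEnclosingCircle((P[:,:2]*1000).astype(np.float32)),np.median(P[:,2]))
go(618.5,-180,4,-93)
E
```

```text
6054 ((618.1539916992188, -181.3859405517578), 31.918909072875977) 0.016025004626941043
at [ 618.9 -178.7  113.8] yaw -92.9 | turn x1: [0.002, -0.001, 0.004] (0deg) | then shift x2: [0.007, 0.002, 0.549] (55mm) j6 -4
```

Emit:
step_arm(steps=[[[0.01,0.002,0.3,0,0,0],[0.01,0.002,0.549,0,0,0],[0.01,0.002,0.549,0,0,0]]])

```text
clock: 73.3
tool_pos: [0.6162, -0.1795, 0.0558]
orientation: [179.6, -0.0, -92.9]
force: [-0.4, -1.1, 0.0]
opening: 0.0874
gripper_force: 0.0
```

Emit:
step_arm(steps=[[[0.01,0.002,0.2,0,0,0],[0.01,0.002,0.4,0,0,0],[0.01,0.002,0.53,0,0,0],[0.01,0.002,0.54,0,0,0],[0.01,0.002,0.54,0,0,0]]])

```text
clock: 73.8
tool_pos: [0.6189, -0.1818, 0.0057]
orientation: [180.0, -0.1, -92.9]
force: [-0.2, -0.1, -0.5]
opening: 0.0877
gripper_force: 0.0
```

Emit:
step_arm(steps=[[[0,0,0,0,0,0],[0,0,0,0,0,0],[0,0,0,0,0,0],[0,0,0,0,0,0],[0,0,0,0,0,0],[0,0,0,0,0,0]]], jaw=255)

```text
clock: 74.4
tool_pos: [0.6185, -0.1821, 0.0055]
orientation: [180.0, -0.1, -93.0]
force: [-2.1, 0.6, 5.7]
opening: 0.0635
gripper_force: 30.0
```

Emit:
step_arm(steps=[[[0,0,-0.3,0,0,0],[0,0,-0.7,0,0,0],[0,0,-1,0,0,-0.1],[0,0,-1,0,0,-0.24],[0,0,-1,0,0,-0.24]]])

```text
clock: 74.9
tool_pos: [0.6188, -0.182, 0.1059]
orientation: [-179.9, -0.0, -86.1]
force: [-0.9, 0.4, -1.1]
opening: 0.0629
gripper_force: 30.0
```

```bash
python3 - <<'E'
from h import *
o=get_obs();print(o['clock'],o['opening'],o['force'],o['joint_pos'][5])
go(499.7,429.3,110,-86.1)
E
```

```text
74.9 0.06291624819020507 [-0.87597476  0.43749276 -1.1402468 ] 2.988740597198084
at [ 618.8 -182.   105.9] yaw -86.1 | turn x1: [-0.002, -0.001, 0.002] (0deg) | then shift x7: [-0.883, 0.11, -0.006] (89mm) j6 -54
```

Emit:
step_arm(steps=[[[-0.44,0.055,0,0,0,0],[-0.883,0.11,0,0,0,0],[-0.883,0.11,0,0,0,0]]])

```text
clock: 75.2
tool_pos: [0.5999, -0.091, 0.1038]
orientation: [179.8, -0.0, -86.1]
force: [0.6, -0.6, 0.7]
opening: 0.0628
gripper_force: 30.0
```

Emit:
step_arm(steps=[[[-0.44,0.055,0,0,0,0],[-0.883,0.11,0,0,0,0],[-0.883,0.11,0,0,0,0]]])

```text
clock: 75.5
tool_pos: [0.5833, -0.0038, 0.1039]
orientation: [179.9, -0.0, -86.0]
force: [-0.0, -0.4, -0.1]
opening: 0.0632
gripper_force: 30.0
```

Emit:
step_arm(steps=[[[-0.44,0.055,0,0,0,0],[-0.883,0.11,0,0,0,0],[-0.883,0.11,0,0,0,0]]])

```text
clock: 75.8
tool_pos: [0.5668, 0.0833, 0.104]
orientation: [179.9, -0.0, -86.0]
force: [0.6, -1.2, -0.7]
opening: 0.0631
gripper_force: 30.0
```

Emit:
step_arm(steps=[[[-0.44,0.055,0,0,0,0],[-0.883,0.11,0,0,0,0],[-0.883,0.11,0,0,0,0]]])

```text
clock: 76.1
tool_pos: [0.5502, 0.1705, 0.104]
orientation: [179.9, -0.0, -86.0]
force: [-0.3, 0.3, -0.7]
opening: 0.063
gripper_force: 30.0
```

Emit:
step_arm(steps=[[[-0.44,0.055,0,0,0,0],[-0.883,0.11,0,0,0,0],[-0.883,0.11,0,0,0,0]]])

```text
clock: 76.4
tool_pos: [0.5334, 0.2578, 0.1039]
orientation: [179.9, -0.0, -86.0]
force: [-0.0, -0.4, 0.3]
opening: 0.0632
gripper_force: 30.0
```

Emit:
step_arm(steps=[[[-0.44,0.055,0,0,0,0],[-0.883,0.11,0,0,0,0],[-0.883,0.11,0,0,0,0]]])

```text
clock: 76.7
tool_pos: [0.5165, 0.3452, 0.1038]
orientation: [180.0, -0.0, -86.0]
force: [-0.5, -0.6, -0.6]
opening: 0.0631
gripper_force: 30.0
```

Emit:
step_arm(steps=[[[-0.44,0.055,0,0,0,0],[-0.883,0.11,0,0,0,0],[-0.883,0.11,0,0,0,0],[-0.883,0.11,0,0,0,0],[-0.883,0.11,0,0,0,0]]])

```text
clock: 77.2
tool_pos: [0.4998, 0.4278, 0.1038]
orientation: [179.9, -0.1, -86.2]
force: [0.1, 0.6, -0.8]
opening: 0.0633
gripper_force: 30.0
```

```bash
python3 - <<'E'
from h import *
o=get_obs();print(o['clock'],o['opening'],o['force'],o['joint_pos'][5])
go(499.7,429.3,12,-86.1)
E
```

```text
77.2 0.06325644961779667 [ 0.1214547   0.55719872 -0.81695663] -53.672593056586564
at [499.8 427.8 103.8] yaw -86.2 | turn x1: [0.004, -0.004, -0.003] (0deg) | together shift x1: [-0.017, -0.002, 0.918] (92mm) j6 -54
```

Emit:
step_arm(steps=[[[-0.012,0,0.4,0,0,0],[-0.012,0,0.7,0,0,0],[-0.012,0,0.87,0,0,0],[-0.012,0,0.92,0,0,0],[-0.012,0,0.92,0,0,0],[-0.012,0,0.92,0,0,0]]])

```text
clock: 77.8
tool_pos: [0.5003, 0.4306, 0.0138]
orientation: [-180.0, 0.0, -86.1]
force: [-0.1, 0.2, 0.4]
opening: 0.0632
gripper_force: 30.0
```

Emit:
step_arm(steps=[[[0,0,0,0,0,0],[0,0,0,0,0,0],[0,0,0,0,0,0],[0,0,0,0,0,0]]], jaw=40)

```text
clock: 78.2
tool_pos: [0.4996, 0.4308, 0.0131]
orientation: [180.0, -0.0, -86.1]
force: [-0.6, 0.2, -0.1]
opening: 0.0736
gripper_force: 0.0
```

Emit:
step_arm(steps=[[[0,0,-0.4,0,0,0],[0,0,-0.9,0,0,0],[0,0,-0.9,0,0,0]]])

```text
clock: 78.5
tool_pos: [0.5026, 0.434, 0.1103]
orientation: [-179.6, 0.4, -86.0]
force: [1.0, -0.0, 0.2]
opening: 0.0739
gripper_force: 0.0
```

Emit:
step_arm(steps=[[[0,0,-0.9,0,0,0],[0.5,0,-1,0,0,0],[1,0,-1,0,0,0]]])

```text
clock: 78.8
tool_pos: [0.5069, 0.3489, 0.2034]
orientation: [-179.7, 0.2, -85.9]
force: [1.2, -0.1, -0.5]
opening: 0.0741
gripper_force: 0.0
```

Emit:
step_arm(steps=[[[0.5,0,0,0,0,0],[1,0,0,0,0,0],[1,0,0,0,0,0]]])

```text
clock: 79.1
tool_pos: [0.5116, 0.2424, 0.1999]
orientation: [180.0, -0.0, -86.3]
force: [-0.2, 1.1, 0.4]
opening: 0.074
gripper_force: 0.0
```

Emit:
step_arm(steps=[[[0.5,0,0,0,0,0],[1,0,0,0,0,0],[1,0,0,0,0,0]]])

```text
clock: 79.4
tool_pos: [0.5184, 0.1431, 0.1994]
orientation: [179.9, -0.1, -86.3]
force: [-0.3, -0.0, 1.7]
opening: 0.0735
gripper_force: 0.0
```

Emit:
step_arm(steps=[[[0.5,0,0,0,0,0],[1,0,0,0,0,0],[1,0,0,0,0,0],[1,0,0,0,0,0]]])

```text
clock: 79.8
tool_pos: [0.526, 0.0468, 0.1995]
orientation: [180.0, -0.0, -86.2]
force: [0.4, -0.1, -0.3]
opening: 0.0741
gripper_force: 0.0
```

```bash
python3 - <<'E'
from h import *
o=get_obs();print(o['clock'],o['opening'],o['force'],o['tool_pos'])
for n in("scene","top"):
    p,d=snapshot(n); W=cloud(d,calibration(n)); cv2.imwrite(f"pics/{n}9.png",p[:,:,::-1])
    def st(m,x,y,r,z0,z1):
        k=(np.hypot(W[...,0]-x,W[...,1]-y)<r)&(W[...,2]>z0)&(W[...,2]<z1)&(d>0); P=W[k]
        if len(P)<4: print(n,m,len(P));return
        q=cv2.minEnclosingCircle((P[:,:2]*1000).astype(np.float32)); print(n,m,len(P),np.round(q[0],1),np.round(q[1],1),np.round(np.median(P[:,2])*1e3,1))
    st("cap",.583,.386,.06,.037,.05);st("lidA",.507,.331,.04,.015,.026);st("lidB",.5,.4293,.04,.015,.026)
    st("jar neck",.5397,-.4275,.04,.1,.125);st("jar2 neck",.5437,-.336,.04,.1,.125);st("grip",.445,-.185,.03,.03,.09)
E
```

```text
79.8 0.07411226138096884 [ 0.44307676 -0.08137897 -0.34534126] [0.52595333 0.0467948  0.19945037]
scene cap 518 [585.8 386.2] 32.6 41.0
scene lidA 439 [507.8 331.6] 33.4 19.1
scene lidB 538 [500.6 432.5] 32.6 19.2
scene jar neck 95 [ 537.9 -424.4] 27.3 110.7
scene jar2 neck 113 [ 546.2 -334. ] 25.9 110.4
scene grip 46 [ 445.4 -182.2] 27.6 51.4
top cap 10 [623.6 385.3] 30.5 39.1
top lidA 0
top lidB 0
top jar neck 346 [ 540.7 -426.2] 26.5 113.0
top jar2 neck 340 [ 545.  -335.6] 25.9 113.2
top grip 110 [ 445.  -181.3] 28.6 54.3
```

View pics/scene9.png

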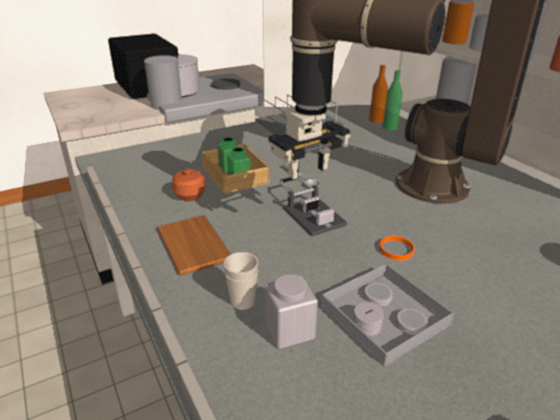

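The scene view shows both jars upright in the crate (228,150), the cap and both lids in the tray (368,318), (378,292) and (412,320), the lever down, and the bystanders where they were. I'll hand it in.

```bash
python3 -c "
from plant import *
print(close_job())"
```

```text
the job is handed in; nothing more can be done
None
```

I handed the job in at about 80 s of the 210 s allowed; no verdict came back. The last camera check showed both jars upright in the crate, the cap and both loose lids (no third was visible) in the tray, the lever down, and the other things where they were.

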